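# Book out and pack the gas-detector kit

### The arm

A 7-joint arm with a two-finger parallel gripper is mounted at the origin on the work surface. World frame = base frame: x ahead of the robot, y to its left, z up, the work surface at z = 0. Lengths are in mm, angles in rad, forces in N, time in s.
With the tool pointing down it reaches from about 400 to 875 mm from the base axis. Payload 4.4 kg.
Tool frame: the origin (TCP) lies midway between the tips of the shut fingers; the grasp point (between the pads) lies 19 mm behind it; x points along the fingers, z is the direction in which the jaws open and shut, and the axes are right-handed (so a half turn about x gives the same grasp; the last joint's range is limited). The gripper opens to 85 mm and grips with 20 to 120 N. Pads are 22 mm wide; open, the fingers measure 114 mm over their backs; the gripper's body (76 mm by 85 mm) begins 54 mm behind the grasp point. The pads swing forward as they close: fully open they stand 13 mm farther back than shut.
Start: joints at [1.203, 0.628, 0.038, 1.517, -0.027, 0.996, -0.02], TCP at [193.233, -620.628, 231.313] pointing down, gripper open.
Joint ranges: [-3.06, 3.06], [-0.37, 2.12], [-1.25, 1.32], [0.18, 2.47], [-1.1, 4.24], [0.23, 1.98], [-2.94, 2.94]. Speed limits (rad/s): [2.57, 2.57, 3.14, 3.14, 3.14, 3.14, 3.14].

### API

Orientations are given as [roll, pitch, yaw] about the fixed x, y, z axes, in that order (R = Rz(yaw) Ry(pitch) Rx(roll)).
In Python, from cell import ctrl gives the robot as it stands. The module is installed in compiled form; this text tells all that it offers.
- The arm moves only by the tool servo_tool, never from a script. Its argument "rows" is a list of rows, each an object of numbers: "dx", "dy", "dz": the shift along the tool's x, y, z in units of 750 mm (1.0 is 750 mm); "wx", "wy", "wz": the turn, a rotation vector about the tool's x, y, z in units of 6 degrees (1.0 is 6 degrees); "fingers": the closure, from 0 (fully open) to 1 (shut). In form: [{"dx": .., "dy": .., "dz": .., "wx": .., "wy": .., "wz": .., "fingers": ..}, ...]. A call has 1 to 5 rows; each row shifts and turns the commanded pose from where the row before left it, along the tool's axes as they then stand; what a row does not reach is not made up. A row lasts 1/8 s, in which the tool goes at most 62.5 mm and 10.7 degrees, less where a joint would pass 70% of its speed; a pose out of reach is approached as far as the arm can. A call with a number of a shift or a turn outside -1 to 1 is refused whole. A call with a gripper value outside its range is refused whole. The fingers move at their own pace and stop on an object; the grip force is fixed at half the most. Time passes only in rows, so rows that do not move let the fingers close. It gives the time, the measured TCP pose, the force and the opening at its end, in the units of the state.
- ctrl.read_state(): the state, without advancing time (a new reading comes with each control period).
- ctrl.get_image(name): name is "scene" or "top"; returns the picture (480x640x3 uint8, red, green, blue); there is no depth.
- ctrl.camera_info(name): a dict with "fovy" (degrees; the focal length in pixels is half the picture's height over the tangent of half this angle, whatever the lens; pixels are square), "cx", "cy" (the principal point, pixels), "R" (3x3) and "t" (3): a world point X has camera coordinates R X + t. Camera axes: x right, y down, z forward; pixel columns grow to the right and rows downward; lengths in mm; the calibration is good to about 2 mm. A picture is of the moment at which its call begins. camera_info takes no time and is no camera call.
- ctrl.finish_job(): hands the job in, once; it reports no verdict.
Trained networks look in the newest picture that a camera, given by its name, has taken for a name from the list of things; names that differ only in an ending like _2 or _b are one class to them, and where a whole thing is asked for, a point or a joint stands for the part that bears it (a point fixed in the world has none). Each returns a list of dicts, best first, with "conf" (0 to 1); they miss things now and then, are a little off and sometimes report something else, mostly with a low value. They report only what shows in the picture. A call takes as long as a camera call.
- ctrl.search_frame(label, camera): "extent" ([centre column, centre row, width, height] in pixels, round what is visible of it).
- ctrl.silhouettes(label, camera): "region" (480x640 bool, what is visible of it) and "extent" ([centre column, centre row, width, height] in pixels, round what is visible of it).
- ctrl.mark_of(label, camera): "point" ([column, row] in pixels: a listed point, or the origin of a listed thing).
The state is a dict: "clock": time; "qpos": joint angles; "qd": joint speeds; "tau": joint torques, N m; "eef_pos": TCP position; "tool_rot": TCP orientation; "force": force on the tool from outside, world axes, zero at the start; "torque": the same for the moment, N m; "width": finger opening in mm.
Only numpy, scipy, OpenCV 4.12 (cv2) and the standard library are available. Lean on these libraries where they do the work, as an engineer would, in place of code of your own. Each camera call takes 0.05 s, during which the arm holds its last target.

### The job

Book out and pack the gas-detector kit: with the hand scanner, held still for a good second about 9 cm straight above each code and lined up with it, read the order sheet's barcode first and then the barcode on every gas detector on the bench, from the robot's left to its right, and stand the scanner back in its stand. Lay each detector, sticker up, flat in a compartment of its own in the open case, and unscrew the regulator from the test-gas cylinder (fuel gas, so a left-hand thread: it undoes clockwise) and stand it by its stem in the square foam pocket in the case. There may be two or three detectors; do not drop the scanner, and leave the other things on the bench where they are.

Things in the scene. Friction and masses are not known exactly. Their poses are not given: they have to be found in the camera images.
- det_left: A yellow and black hand-held gas detector lying on its back, 112 (its x) x 58 (its y) x 34 mm high, 240 g. Origin: centre of its underside; z up. The green screen and sensor ports are on the +x half, the barcode sticker on the -x half of the top. This is the one farthest to the robot's left (+y). May be absent.
- det_mid: A yellow and black hand-held gas detector lying on its back, 112 (its x) x 58 (its y) x 34 mm high, 240 g. Origin: centre of its underside; z up. The green screen and sensor ports are on the +x half, the barcode sticker on the -x half of the top. This is the one in the middle of the row (between left and right in y). May be absent.
- det_right: A yellow and black hand-held gas detector lying on its back, 112 (its x) x 58 (its y) x 34 mm high, 240 g. Origin: centre of its underside; z up. The green screen and sensor ports are on the +x half, the barcode sticker on the -x half of the top. This is the one farthest to the robot's right (-y). May be absent.
- det_left_label (a point): Centre of the barcode sticker on the top of the left detector, 35 mm above its underside, 28 mm towards its -x end. z is the outward normal of the sticker; the row of bars runs along y. Sticker 22 (x) x 42 (y) mm.
- det_mid_label (a point): Centre of the barcode sticker on the top of the mid detector, 35 mm above its underside, 28 mm towards its -x end. z is the outward normal of the sticker; the row of bars runs along y. Sticker 22 (x) x 42 (y) mm.
- det_right_label (a point): Centre of the barcode sticker on the top of the right detector, 35 mm above its underside, 28 mm towards its -x end. z is the outward normal of the sticker; the row of bars runs along y. Sticker 22 (x) x 42 (y) mm.
- order_label (a point): Centre of the barcode sticker on the order sheet (white paper on a fixed clipboard lying flat, 225 x 148 x 3 mm), 4 mm above the table, at the sheet's -x end. z up; the row of bars runs along y. Sticker 26 (x) x 46 (y) mm.
- scanner: Cordless pistol-grip barcode scanner, 190 g, standing nose down in its stand. Origin: centre of the reading window at the nose; z points from nose to back of head (up as it stands), so it reads along its own -z. Nose 36 (x) x 60 (y) mm, z = 0 to 58 mm, orange ring at its upper end. Handle sticks out to +x, x = 19 to 120 mm, z = 60 to 112 mm. Hard to pick up once it lies on its side.
- scanner_grip (a point): The place to grip the scanner, 85 mm above its window: the grey back of the head, 38 (x) x 46 (y) mm, from z = 58 to 110 mm of the scanner; take it from above across its y. Axes as the scanner's.
- scanner_window (a point): Centre of the window. It reads a sticker 40 to 170 mm straight in front (-z; best 90 mm), within 15 mm of the beam's centre line, square to it within 0.45 rad, the scanner's y along the row of bars (either way round) within 0.5 rad, kept so for one full second. No read-out.
- stand: The scanner's grey plastic desk stand, fixed: base plate 8 mm thick, open-topped cup, inside 48 (its x) x 72 (its y) mm, rim 53 mm above the table. Origin: under the centre of the cup, on the table. The scanner stands in it nose down, its window 8 mm above the origin, its y along the stand's y, handle to the stand's +x.
- cylinder: The test-gas cylinder, aluminium with a red shoulder, 76 mm across, fixed upright in a bench bracket. Origin: on the table, on its axis; z up. The mouth of its brass valve is 184 mm above the table, its threaded bore 34 mm deep.
- regulator: Pressure regulator screwed upright into the cylinder's valve, 300 g, 118 mm tall. Origin: foot of its brass stem, on its axis; z up. Stem 25 mm across to z = 38 mm, with three thread pins near its foot, 37 mm across. Steel body to z = 80 mm, with a round gauge (38 mm, reaching 45 mm out at +x, top at z = 79 mm) and a barb (42 mm out at -x).
- regulator_cap (a point): Middle of the regulator's black fluted cap, 40 mm across, from z = 80 to 118 mm of the regulator, fixed to it: grip here, any way round. The whole regulator turns. Left-hand quick thread: clockwise from above raises it 33 mm per turn (5.3 mm per rad), 3 mm play; free after 2.9 to 3.2 rad, then lift to clear the mouth. Let go part way, it stays.
- case: The black transport case with blue latches, fixed, open, 316 (its x) x 270 (its y) mm, rim 55 mm above the table; lid folded back flat at its -y side, 45 mm high. Origin: on the table under the centre of the case (lid not counted). Grey foam inside: three compartments for detectors and one block with a square pocket. Floor 8 mm thick.
- case_bay0 (a point): Centre of the floor of a detector compartment in the case: 147 (case x) x 112 (case y) mm, surrounded by foam ribs 24 mm high and, at the outside, the case's rim 47 mm above this floor. A detector lies in it lengthwise along the case's x. 
- case_bay1 (a point): Centre of the floor of a detector compartment in the case: 147 (case x) x 112 (case y) mm, surrounded by foam ribs 24 mm high and, at the outside, the case's rim 47 mm above this floor. A detector lies in it lengthwise along the case's x. 
- case_bay2 (a point): Centre of the floor of a detector compartment in the case: 147 (case x) x 112 (case y) mm, surrounded by foam ribs 24 mm high and, at the outside, the case's rim 47 mm above this floor. A detector lies in it lengthwise along the case's x. 
- case_pocket (a point): Centre of the floor of the square foam pocket for the regulator's stem: 44 x 44 mm, 33 mm deep, in a foam block whose top is 41 mm above the table. The regulator stands in it on its stem, upright or leaning a little.
- reagents_a: Not part of the job: a black and blue reagent carton, 100 x 75 x 60 mm. Origin: centre of the underside.
- reagents_b: Not part of the job: a black and blue reagent carton, 75 x 80 x 45 mm. Origin: centre of the underside.
- sample_bottle: Not part of the job: a white sample bottle with a blue cap, 36 mm across, 85 mm high. Origin: centre of the underside.
- tape_roll: Not part of the job: an orange roll of packing tape, 100 mm across, 48 mm high. Origin: centre of the underside.
- ph_meter: Not part of the job: a white hand-held meter with blue keys, 130 x 68 x 36 mm. Origin: centre of the underside.

How it is judged:
By the outcome, as a careful person would: the job done as asked, in the order asked, and still so for the second after the job is handed in, with the robot touching nothing.
Of det_left, det_mid, det_right only 2 to 3 are there at a start; the rules pass over those that are not, and their reading is None.
At some moment in a run one of det_left, det_mid, det_right may be knocked a few centimetres aside while the robot is not near it.
It also fails if it takes over 210 s, if anything falls off the work surface, if the arm or the gripper's body presses on something with over 40 N, if the wrist force passes 120 N, or if a joint passes its speed limit or range.

## Working session

There is one attempt and no reset: what is moved stays moved. The work goes in short steps, Python scripts to look and compute and a tool call to move; the robot and the scene stay as the last step left them, time stands still between calls to the robot, and variables do not carry over. Pictures are saved under pics/ and viewed, and the job is handed in when it is done.

Besides the shell and the picture viewer there is one more tool, called by a JSON object that holds its "method" and its "body". servo_tool: Moves the arm, as the interface text tells. Its arguments: {"type":"object","properties":{"rows":{"type":"array"}},"required":["rows"]}

```bash
mkdir -p pics; cat > h.py <<'E'
import numpy as np, cv2
from cell import ctrl
def save(cam,name):
    im=ctrl.get_image(cam); cv2.imwrite('pics/'+name,cv2.cvtColor(im,cv2.COLOR_RGB2BGR)); return im
def cam(name):
    c=ctrl.camera_info(name); f=240/np.tan(np.radians(c['fovy'])/2)
    return f,c['cx'],c['cy'],np.array(c['R']),np.array(c['t'])
def back(name,px,z):
    f,cx,cy,R,t=cam(name); C=-R.T@t
    d=R.T@np.array([(px[0]-cx)/f,(px[1]-cy)/f,1]); return C+d*(z-C[2])/d[2]
def proj(name,X):
    f,cx,cy,R,t=cam(name); p=R@np.array(X,float)+t; return np.array([cx+f*p[0]/p[2],cy+f*p[1]/p[2]])
E
python3 - <<'E'
from h import *
save('scene','s0.png');save('top','t0.png')
print(ctrl.read_state())
for n in('scene','top'):
    f,cx,cy,R,t=cam(n);print(n,f,cx,cy,-R.T@t,R)
E
```

```text
{'clock': 0.1, 'qpos': array([ 1.20318818,  0.62926983,  0.0384032 ,  1.51827295, -0.02698995,
        0.99631738, -0.020011  ]), 'qd': array([ 0.00036577, -0.00162936,  0.00059506, -0.00314484, -0.00094759,
        0.00024817, -0.0002041 ]), 'tau': array([ 3.34026263e-03, -5.64522886e+01,  1.23050652e+00, -1.93967754e+01,
        1.12221652e-02,  5.52388025e-03, -1.21619749e-05]), 'eef_pos': array([ 193.09004743, -620.05940932,  230.4682183 ]), 'tool_rot': array([-3.13993525,  1.56904541,  1.87428985]), 'force': array([ 1.20131735, -0.14863971,  0.3837709 ]), 'torque': array([0.04410301, 0.04172006, 0.037884  ]), 'width': 85.22632220578056}
scene 577.1403495791067 317.65485867195275 235.27322339216977 [1699.84297569  -40.51716121 1089.49760977] [[ 0.07343395  0.99728486 -0.00551113]
 [ 0.63230524 -0.05083106 -0.77304999]
 [-0.77123118  0.0532834  -0.63432117]]
top 442.8654802574839 327.29030265563625 241.84762577456272 [ 351.73740292   53.79937761 1330.64368987] [[-0.02907242 -0.99957166  0.00335901]
 [-0.98105419  0.02788959 -0.19171552]
 [ 0.19153972 -0.00886901 -0.98144479]]
```

View pics/s0.png

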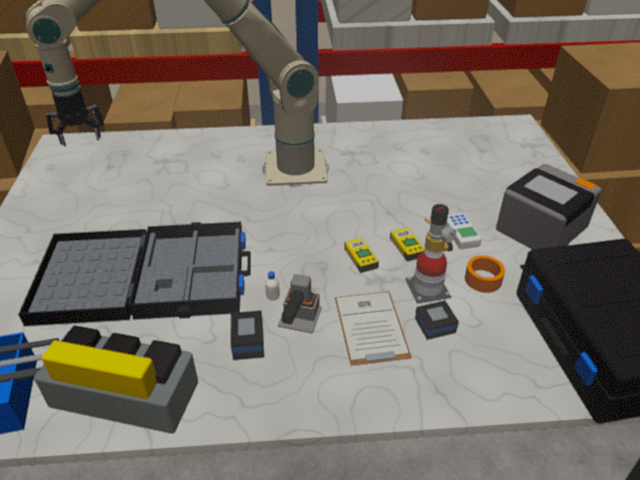

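View pics/t0.png

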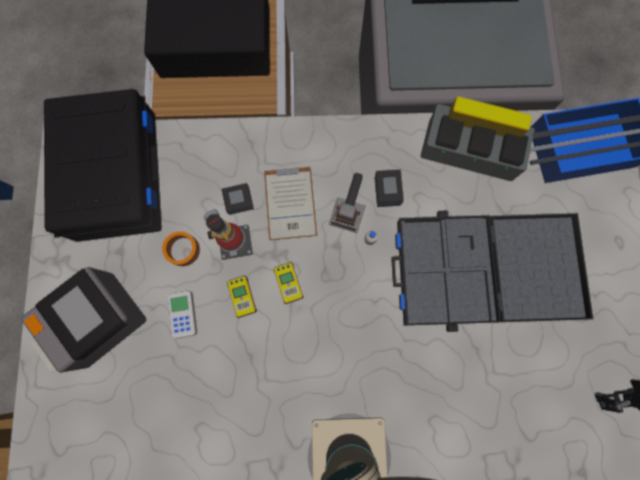

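The scene view shows two detectors (about (361,254) and (406,243)), the cylinder with regulator at (432,250), scanner in its stand (300,305), sheet (372,325) and case (190,268). The top view agrees, with the detectors at (241,296) and (288,283).

```bash
python3 - <<'E'
from h import *
names={'det_left':0,'det_mid':0,'det_right':0,'det_left_label':35,'det_right_label':35,'order_label':4,'scanner_grip':93,'scanner_window':8,'scanner':8,'stand':0,'cylinder':0,'regulator':150,'regulator_cap':250,'case':0,'case_bay0':8,'case_bay1':8,'case_bay2':8,'case_pocket':8,'sample_bottle':0,'reagents_a':0,'ph_meter':0,'tape_roll':0}
for n,z in names.items():
    for c in('top','scene'):
        for r in ctrl.mark_of(n,c)[:4]:
            print(n,c,round(r['conf'],2),np.round(r['point'],1),np.round(back(c,r['point'],z)[:2],1))
im=save('top','t1.png')
a=im[160:340,160:400]; cv2.imwrite('pics/t1a.png',cv2.cvtColor(cv2.resize(a,None,fx=3.3,fy=3.3,interpolation=cv2.INTER_CUBIC),cv2.COLOR_RGB2BGR))
a=im[190:340,380:600]; cv2.imwrite('pics/t1b.png',cv2.cvtColor(cv2.resize(a,None,fx=3.6,fy=3.6,interpolation=cv2.INTER_CUBIC),cv2.COLOR_RGB2BGR))
im=ctrl.get_image('scene')
a=im[200:370,230:470]; cv2.imwrite('pics/s1a.png',cv2.cvtColor(cv2.resize(a,None,fx=3.3,fy=3.3,interpolation=cv2.INTER_CUBIC),cv2.COLOR_RGB2BGR))
E
```

```text
det_left top 0.95 [242.3 297.2] [450.3 300.4]
det_left top 0.59 [289.6 225.9] [664.8 156.4]
det_left scene 0.89 [405.6 248.7] [456.6 299.9]
det_mid top 0.76 [288.8 281.8] [492.3 161. ]
det_mid scene 0.7 [357.  262.6] [504.9 152.4]
det_left_label top 0.67 [243.3 307.4] [418.2 290.8]
det_left_label scene 0.93 [402.9 235.1] [436.6 292.7]
det_right_label top 0.51 [348.  217.2] [678.5 -22.5]
det_right_label scene 0.36 [298.5 308.3] [700.5 -20.7]
det_right_label scene 0.16 [300.  311.2] [710.6 -17.5]
order_label top 0.76 [289.  225.8] [664.2 158. ]
order_label top 0.68 [215.6 225.9] [670.3 383.2]
order_label top 0.66 [234.5 244.3] [611.1 324.6]
order_label scene 0.71 [360.4 260.3] [500.4 162.4]
scanner_grip top 0.95 [347.3 214. ] [673.4 -17.4]
scanner_grip scene 0.83 [300.7 286.1] [681.4 -12.8]
scanner_window top 0.76 [346.1 216.5] [687.7 -18.3]
scanner_window top 0.61 [289.5 295.4] [451.  158.8]
scanner_window scene 0.92 [299.9 312.4] [689.4 -17.3]
scanner_window scene 0.71 [406.7 248.7] [466.  300.5]
scanner top 0.88 [347.3 219.8] [677.1 -21.6]
scanner scene 0.65 [300.1 307.1] [671.  -15
[... 2255 characters left out ...]
3.9] [677.6 386.5]
reagents_a scene 0.97 [433.2 328.4] [761.8 310.3]
reagents_a scene 0.73 [249.3 347.1] [ 785.6 -144.4]
reagents_a scene 0.55 [166.5 290.4] [ 574.3 -368.5]
ph_meter top 0.75 [184.2 316.2] [399.2 471.8]
ph_meter top 0.65 [233.5 241.5] [620.7 328.6]
ph_meter top 0.65 [460.8 242.6] [ 597.5 -367. ]
ph_meter scene 0.65 [460.3 237.1] [417.5 471. ]
ph_meter scene 0.62 [250.2 347.4] [ 786.7 -142.2]
ph_meter scene 0.56 [355.1 245.1] [429.  156.5]
ph_meter scene 0.45 [403.2 232.1] [380.8 307.3]
tape_roll top 0.61 [182.4 246.3] [610.2 484.2]
tape_roll scene 0.89 [481.6 280.4] [603.1 479.9]
tape_roll scene 0.62 [365.  305.2] [669.9 152.3]
tape_roll scene 0.29 [301.6 310.7] [676.4 -12.5]
```

View pics/t1a.png

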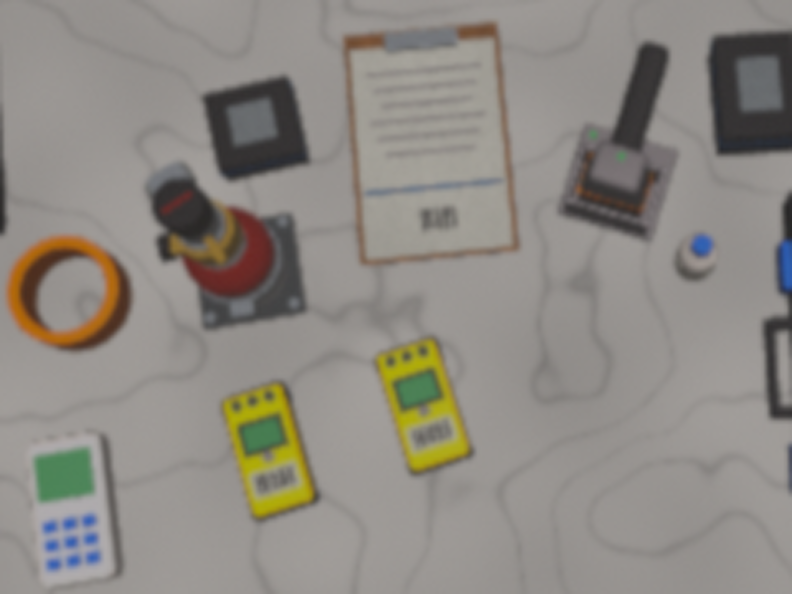

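View pics/t1b.png

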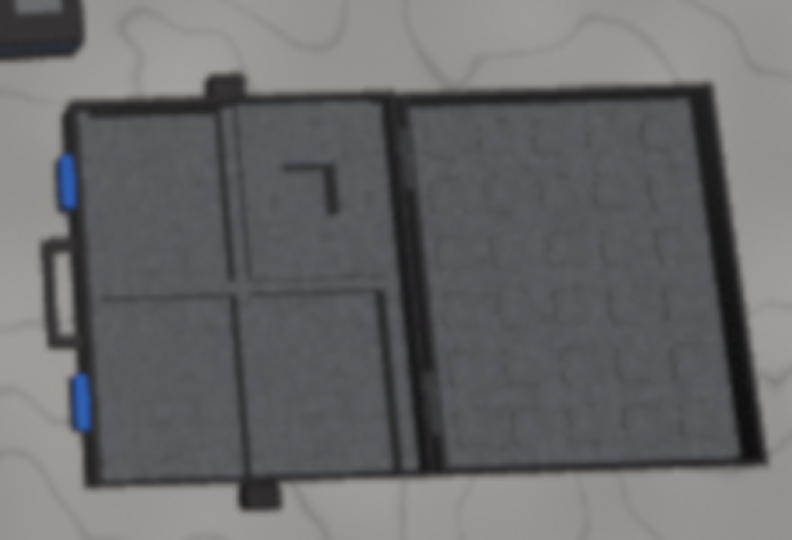

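View pics/s1a.png

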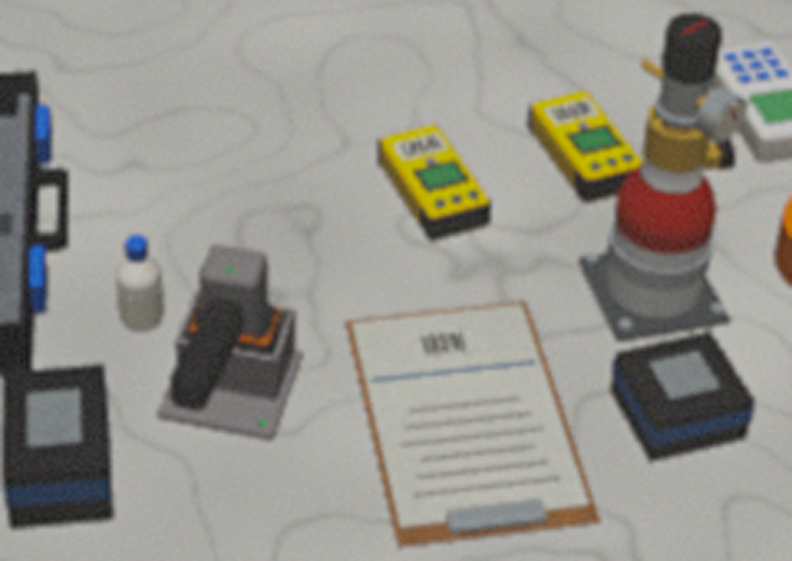

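The crops show two detectors with stickers towards the robot, the sheet barcode at about (292,226), the scanner handle pointing away in +x, and the case pocket in the upper right (~(461,245)). Now I'll work out poses.

```bash
cat >> h.py <<'E'
def dets(camn='top',im=None):
    im=ctrl.get_image(camn) if im is None else im
    hsv=cv2.cvtColor(im,cv2.COLOR_RGB2HSV); m=cv2.inRange(hsv,(25,140,90),(35,255,255))
    m=cv2.morphologyEx(m,cv2.MORPH_CLOSE,np.ones((9,9)))
    out=[]
    for c in cv2.findContours(m,cv2.RETR_EXTERNAL,cv2.CHAIN_APPROX_NONE)[0]:
        if 200<cv2.contourArea(c)<2500:
            P=np.array([back(camn,p[0],34)[:2] for p in c],np.float32)
            (x,y),(w,h),a=cv2.minAreaRect(P)
            if w<h: w,h,a=h,w,a+90
            a=(np.radians(a)+np.pi/2)%np.pi-np.pi/2
            out.append((round(float(x),1),round(float(y),1),round(float(w)),round(float(h)),round(float(a),3)))
    return out
E
python3 - <<'E'
from h import *
print(dets('top'));print(dets('scene'))
A=lambda x,y:(160+x/3.3,160+y/3.3); B=lambda x,y:(380+x/3.6,190+y/3.6)
S=lambda x,y:(230+x/3.3,200+y/3.3)
def show(n,ps,z,f=A,c='top'):
    print(n,[np.round(back(c,f(*p),z)[:2],1).tolist() for p in ps])
show('order bc',[(438,217)],4); show('order bc s',[(444,343)],4,S,'scene')
show('order TL BL BR TR',[(346,38),(362,263),(517,247),(495,25)],3)
show('stand base',[(587,125),(678,150),(650,238),(560,212)],8)
show('stand base s',[(160,415),(272,437),(300,352)],8,S,'scene')
show('head top corners',[(597,148),(647,163),(637,196),(587,182)],118)
show('head top s',[(203,277),(262,287),(267,253),(213,246)],118,S,'scene')
show('handle tip',[(653,50)],110)
show('cap top',[(185,203)],268); show('cap top s',[(692,28)],268,S,'scene')
show('case rim TL BL TR(hinge) BR',[(68,102),(88,486),(390,97),(420,474)],55,B)
show('pocket corner TR, BR, TL',[(333,165),(333,213),(283,166)],41,B)
show('ribs: vertical top rib L,R top; lower',[(220,115),(232,280),(235,295),(247,475),(380,292),(398,470),(102,298),(232,295)],32,B)
E
```

```text
[(451.4, 299.0, 108, 54, 0.288), (487.4, 161.6, 108, 54, 0.3), (1007.8, -491.9, 245, 56, 1.274)]
[(495.7, 162.3, 108, 56, 0.295), (460.5, 295.7, 108, 64, 0.312)]
order bc [[664.0, 146.5]]
order bc s [[669.2, 151.1]]
order TL BL BR TR [[842.1, 231.9], [622.5, 217.5], [633.6, 73.7], [851.2, 89.4]]
stand base [[747.9, 5.0], [721.2, -79.5], [637.6, -49.7], [664.6, 32.9]]
stand base s [[730.1, -72.6], [758.3, 10.0], [673.7, 37.4]]
head top corners [[694.2, 1.1], [679.7, -41.3], [650.8, -31.6], [664.3, 10.7]]
head top s [[697.8, -35.2], [711.6, 7.1], [676.2, 13.0], [665.5, -26.5]]
handle tip [[784.0, -51.4]]
cap top [[618.0, 316.8]]
cap top s [[624.3, 324.6]]
case rim TL BL TR(hinge) BR [[665.7, -172.2], [354.6, -169.2], [662.5, -438.2], [356.3, -431.6]]
pocket corner TR, BR, TL [[609.4, -390.7], [569.1, -387.0], [609.7, -349.2]]
ribs: vertical top rib L,R top; lower [[656.6, -303.0], [517.3, -301.9], [504.8, -303.4], [359.6, -301.4], [503.9, -422.6], [360.0, -423.0], [505.5, -194.2], [504.9, -300.9]]
```

```bash
cat >> h.py <<'E'
from scipy.spatial.transform import Rotation as Ro
def Rt(phi):
    x=np.array([0,0,-1.]); z=np.array([np.cos(phi),np.sin(phi),0]); return np.array([x,np.cross(z,x),z]).T
def cur():
    s=ctrl.read_state(); R=Ro.from_euler('xyz',s['tool_rot']).as_matrix(); return s,R
def st():
    s,R=cur(); print('t %.2f'%s['clock'],'pos',np.round(s['eef_pos'],1),'phi %.3f'%np.arctan2(R[1,2],R[0,2]),'tilt',np.round(R[:,0],3),'w %.1f'%s['width'],'F',np.round(s['force'],1),'q',np.round(s['qpos'],2))
def plan(pos,phi,n=None,start=None,phi0=None):
    """world straight line in n rows w/ constant turn; prints rows. start: assumed start pose"""
    s,R=cur(); p=np.array(s['eef_pos']) if start is None else np.array(start,float)
    if phi0 is not None: R=Rt(phi0)
    d=np.array(pos,float)-p; rv=Ro.from_matrix(R.T@Rt(phi)).as_rotvec()
    m=max(np.linalg.norm(d)/60,np.degrees(np.linalg.norm(rv))/5.9); n=n or int(np.ceil(m))
    print('n',n,'d',np.round(d,1),'rv',np.round(rv,3))
    rows=[]
    for i in range(n):
        Ri=R@Ro.from_rotvec(rv*i/n).as_matrix(); v=Ri.T@d/n/750; w=np.degrees(rv)/n/6
        rows.append((np.round(v,4).tolist(),np.round(w,2).tolist()))
    for r in rows[:1] if np.linalg.norm(rv)<.02 else rows: print(r)
E
python3 - <<'E'
from h import *
st(); plan([676,-16,260],1.246)
E
```

```text
t 2.50 pos [ 193.3 -620.6  231.3] phi -1.269 tilt [ 0. -0. -1.] w 85.4 F [-0.7  1.7 -0.3] q [ 1.2   0.63  0.04  1.52 -0.03  1.   -0.02]
n 25 d [482.7 604.6  28.7] rv [-2.515  0.     0.   ]
([-0.0015, 0.0342, -0.0231], [-0.96, 0.0, 0.0])
([-0.0015, 0.0363, -0.0196], [-0.96, 0.0, 0.0])
([-0.0015, 0.0381, -0.0158], [-0.96, 0.0, 0.0])
([-0.0015, 0.0395, -0.0119], [-0.96, 0.0, 0.0])
([-0.0015, 0.0405, -0.0079], [-0.96, 0.0, 0.0])
([-0.0015, 0.0411, -0.0038], [-0.96, 0.0, 0.0])
([-0.0015, 0.0413, 0.0003], [-0.96, 0.0, 0.0])
([-0.0015, 0.041, 0.0045], [-0.96, 0.0, 0.0])
([-0.0015, 0.0404, 0.0086], [-0.96, 0.0, 0.0])
([-0.0015, 0.0393, 0.0126], [-0.96, 0.0, 0.0])
([-0.0015, 0.0378, 0.0165], [-0.96, 0.0, 0.0])
([-0.0015, 0.036, 0.0202], [-0.96, 0.0, 0.0])
([-0.0015, 0.0338, 0.0237], [-0.96, 0.0, 0.0])
([-0.0015, 0.0312, 0.027], [-0.96, 0.0, 0.0])
([-0.0015, 0.0284, 0.03], [-0.96, 0.0, 0.0])
([-0.0015, 0.0252, 0.0327], [-0.96, 0.0, 0.0])
([-0.0015, 0.0218, 0.035], [-0.96, 0.0, 0.0])
([-0.0015, 0.0182, 0.037], [-0.96, 0.0, 0.0])
([-0.0015, 0.0144, 0.0387], [-0.96, 0.0, 0.0])
([-0.0015, 0.0104, 0.0399], [-0.96, 0.0, 0.0])
([-0.0015, 0.0063, 0.0408], [-0.96, 0.0, 0.0])
([-0.0015, 0.0022, 0.0412], [-0.96, 0.0, 0.0])
([-0.0015, -0.0019, 0.0412], [-0.96, 0.0, 0.0])
([-0.0015, -0.0061, 0.0408], [-0.96, 0.0, 0.0])
([-0.0015, -0.0101, 0.04], [-0.96, 0.0, 0.0])
```

```bash
python3 - <<'E'
from h import *
plan([676,-16,220],-1.896,15)
E
```

```text
n 15 d [482.7 604.6 -11.3] rv [ 0.627  0.    -0.   ]
([0.001, 0.0569, -0.0386], [0.4, 0.0, -0.0])
([0.001, 0.0553, -0.0409], [0.4, 0.0, -0.0])
([0.001, 0.0535, -0.0432], [0.4, 0.0, -0.0])
([0.001, 0.0517, -0.0454], [0.4, 0.0, -0.0])
([0.001, 0.0497, -0.0475], [0.4, 0.0, -0.0])
([0.001, 0.0477, -0.0495], [0.4, 0.0, -0.0])
([0.001, 0.0456, -0.0515], [0.4, 0.0, -0.0])
([0.001, 0.0434, -0.0533], [0.4, 0.0, -0.0])
([0.001, 0.0411, -0.0551], [0.4, 0.0, -0.0])
([0.001, 0.0388, -0.0568], [0.4, 0.0, -0.0])
([0.001, 0.0364, -0.0584], [0.4, 0.0, -0.0])
([0.001, 0.0339, -0.0598], [0.4, 0.0, -0.0])
([0.001, 0.0314, -0.0612], [0.4, 0.0, -0.0])
([0.001, 0.0288, -0.0624], [0.4, 0.0, -0.0])
([0.001, 0.0262, -0.0636], [0.4, 0.0, -0.0])
```

{"method": "servo_tool", "body": {"rows": [{"dx":0.001,"dy":0.057,"dz":-0.0386,"wx":0.4,"fingers":0},{"dx":0.001,"dy":0.0553,"dz":-0.041,"wx":0.4,"fingers":0},{"dx":0.001,"dy":0.0535,"dz":-0.0432,"wx":0.4,"fingers":0},{"dx":0.001,"dy":0.0517,"dz":-0.0454,"wx":0.4,"fingers":0},{"dx":0.001,"dy":0.0497,"dz":-0.0475,"wx":0.4,"fingers":0}]}}

```text
schema error: expected keys dx, dy, dz, wx, wy, wz, fingers
```

{"method": "servo_tool", "body": {"rows": [{"dx":0.001,"dy":0.0477,"dz":-0.0495,"wx":0.4,"fingers":0},{"dx":0.001,"dy":0.0456,"dz":-0.0515,"wx":0.4,"fingers":0},{"dx":0.001,"dy":0.0434,"dz":-0.0533,"wx":0.4,"fingers":0},{"dx":0.001,"dy":0.0411,"dz":-0.0551,"wx":0.4,"fingers":0},{"dx":0.001,"dy":0.0388,"dz":-0.0568,"wx":0.4,"fingers":0}]}}

```text
schema error: expected keys dx, dy, dz, wx, wy, wz, fingers
```

{"method": "servo_tool", "body": {"rows": [{"dx":0.001,"dy":0.0364,"dz":-0.0584,"wx":0.4,"fingers":0},{"dx":0.001,"dy":0.0339,"dz":-0.0598,"wx":0.4,"fingers":0},{"dx":0.001,"dy":0.0314,"dz":-0.0612,"wx":0.4,"fingers":0},{"dx":0.001,"dy":0.0288,"dz":-0.0624,"wx":0.4,"fingers":0},{"dx":0.001,"dy":0.0262,"dz":-0.0636,"wx":0.4,"fingers":0}]}}

```text
schema error: expected keys dx, dy, dz, wx, wy, wz, fingers
```

```bash
python3 - <<'E'
from h import *
st();save('scene','s2.png'); im=save('top','t2.png')
st();print(proj('scene',[676,-16,118]),proj('top',[676,-16,118]))
plan([676,-16,70],-1.896,4)
E
```

```text
t 2.50 pos [ 193.3 -620.6  231.3] phi -1.269 tilt [ 0. -0. -1.] w 85.4 F [-0.7  1.7 -0.3] q [ 1.2   0.63  0.04  1.52 -0.03  1.   -0.02]
t 2.60 pos [ 193.2 -620.6  231.3] phi -1.269 tilt [ 0. -0. -1.] w 85.4 F [ 0.2 -0.2  0.1] q [ 1.2   0.63  0.04  1.52 -0.03  1.   -0.02]
[299.04247749 277.26726608] [347.18033071 210.88865991]
n 4 d [ 482.8  604.6 -161.3] rv [ 0.627  0.    -0.   ]
([0.0538, 0.2136, -0.1446], [1.5, 0.0, -0.0])
([0.0538, 0.1884, -0.1762], [1.5, 0.0, -0.0])
([0.0538, 0.1585, -0.2034], [1.5, 0.0, -0.0])
([0.0538, 0.1249, -0.2257], [1.5, 0.0, -0.0])
```

{"method": "servo_tool", "body": {"rows": [{"dx":0.001,"dy":0.057,"dz":-0.0386,"wx":0.4,"wy":0,"wz":0,"fingers":0},{"dx":0.001,"dy":0.0553,"dz":-0.041,"wx":0.4,"wy":0,"wz":0,"fingers":0},{"dx":0.001,"dy":0.0535,"dz":-0.0432,"wx":0.4,"wy":0,"wz":0,"fingers":0},{"dx":0.001,"dy":0.0517,"dz":-0.0454,"wx":0.4,"wy":0,"wz":0,"fingers":0},{"dx":0.001,"dy":0.0497,"dz":-0.0475,"wx":0.4,"wy":0,"wz":0,"fingers":0}]}}

```text
clock: 3.22
eef_pos: [355.3, -417.7, 227.8]
tool_rot: [0.903, 1.57, -0.577]
force: [0.9, 0.0, 0.0]
width: 85.0
```

{"method": "servo_tool", "body": {"rows": [{"dx":0.001,"dy":0.0477,"dz":-0.0495,"wx":0.4,"wy":0,"wz":0,"fingers":0},{"dx":0.001,"dy":0.0456,"dz":-0.0515,"wx":0.4,"wy":0,"wz":0,"fingers":0},{"dx":0.001,"dy":0.0434,"dz":-0.0533,"wx":0.4,"wy":0,"wz":0,"fingers":0},{"dx":0.001,"dy":0.0411,"dz":-0.0551,"wx":0.4,"wy":0,"wz":0,"fingers":0},{"dx":0.001,"dy":0.0388,"dz":-0.0568,"wx":0.4,"wy":0,"wz":0,"fingers":0}]}}

```text
clock: 3.85
eef_pos: [516.3, -216.3, 224.0]
tool_rot: [1.218, 1.57, -0.471]
force: [0.7, -0.8, -0.2]
width: 85.3
```

{"method": "servo_tool", "body": {"rows": [{"dx":0.001,"dy":0.0364,"dz":-0.0584,"wx":0.4,"wy":0,"wz":0,"fingers":0},{"dx":0.001,"dy":0.0339,"dz":-0.0598,"wx":0.4,"wy":0,"wz":0,"fingers":0},{"dx":0.001,"dy":0.0314,"dz":-0.0612,"wx":0.4,"wy":0,"wz":0,"fingers":0},{"dx":0.001,"dy":0.0288,"dz":-0.0624,"wx":0.4,"wy":0,"wz":0,"fingers":0},{"dx":0.001,"dy":0.0262,"dz":-0.0636,"wx":0.4,"wy":0,"wz":0,"fingers":0}]}}

```text
clock: 4.47
eef_pos: [677.3, -14.9, 220.2]
tool_rot: [1.413, 1.57, -0.486]
force: [0.2, -1.2, -0.3]
width: 85.8
```

```bash
python3 - <<'E'
from h import *
st();im=save('scene','s2.png'); cv2.imwrite('pics/s2a.png',cv2.cvtColor(cv2.resize(im[180:360,210:400],None,fx=3.3,fy=3.3,interpolation=cv2.INTER_CUBIC),cv2.COLOR_RGB2BGR))
st();plan([676,-16,70],-1.896,4)
print([np.round(proj('scene',p),1) for p in([676,-16,118],ctrl.read_state()['eef_pos'])])
E
```

```text
t 4.47 pos [677.3 -14.9 220.2] phi -1.899 tilt [ 0. -0. -1.] w 85.8 F [ 0.2 -1.2 -0.3] q [-0.13  0.69  0.2   1.45 -0.15  1.02 -1.8 ]
t 4.53 pos [681.6  -5.1 219.5] phi -1.891 tilt [ 0.005  0.007 -1.   ] w 85.6 F [5.3 5.9 0.7] q [-0.14  0.69  0.19  1.44 -0.15  1.02 -1.8 ]
n 4 d [  -5.6  -10.9 -149.5] rv [ 0.005 -0.008 -0.002]
([0.0498, -0.0007, 0.0044], [0.01, -0.02, -0.01])
[array([299. , 277.3]), array([302.7, 246.9])]
```

View pics/s2a.png

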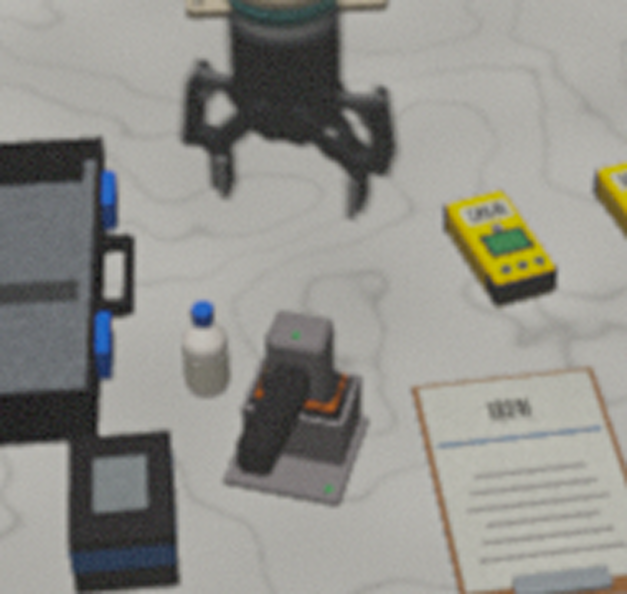

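```bash
python3 - <<'E'
from h import *
st()
for c in('scene','top'):
  print(c,proj(c,[677.3,-14.9,233]),proj(c,[677.3,-14.9,220]))
im=save('top','t2.png'); cv2.imwrite('pics/t2a.png',cv2.cvtColor(cv2.resize(im[150:270,280:420],None,fx=5,fy=5,interpolation=cv2.INTER_CUBIC),cv2.COLOR_RGB2BGR))
st()
plan([678,-15,70],-1.896,4)
E
```

```text
t 4.53 pos [681.6  -5.1 219.5] phi -1.891 tilt [ 0.005  0.007 -1.   ] w 85.6 F [5.3 5.9 0.7] q [-0.14  0.69  0.19  1.44 -0.15  1.02 -1.8 ]
scene [298.25281459 241.4434207 ] [298.40289903 245.72898198]
top [348.85325676 198.78421263] [348.59787517 200.21802612]
t 4.58 pos [679.3  -7.5 219.2] phi -1.888 tilt [ 0.002  0.005 -1.   ] w 85.5 F [ 0.   1.1 -0.8] q [-0.13  0.69  0.19  1.44 -0.15  1.02 -1.8 ]
n 4 d [  -1.3   -7.5 -149.2] rv [ 0.008 -0.006 -0.   ]
([0.0497, 0.0003, 0.0028], [0.02, -0.01, -0.0])
```

View pics/t2a.png

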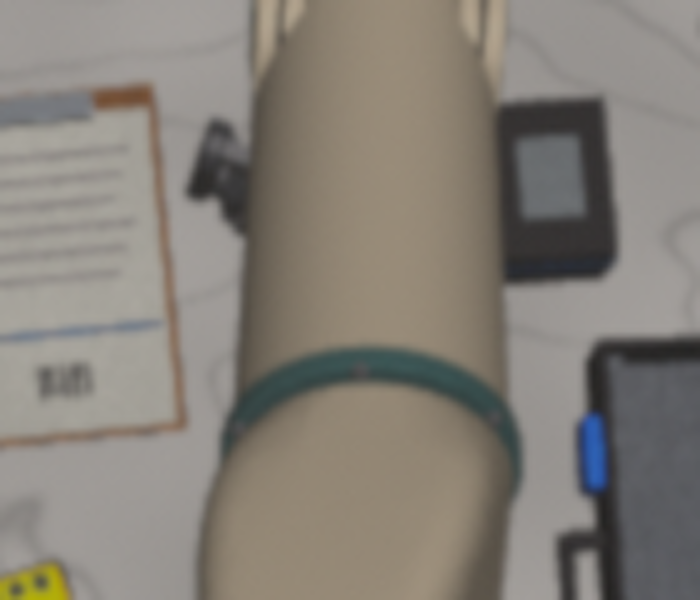

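{"method": "servo_tool", "body": {"rows": [{"dx":0.06,"dy":0.002,"dz":-0.002,"wx":0,"wy":0,"wz":0,"fingers":0},{"dx":0.06,"dy":0.002,"dz":-0.002,"wx":0,"wy":0,"wz":0,"fingers":0},{"dx":0.04,"dy":0,"dz":0,"wx":0,"wy":0,"wz":0,"fingers":0},{"dx":0.03,"dy":0,"dz":0,"wx":0,"wy":0,"wz":0,"fingers":0},{"dx":0.01,"dy":0,"dz":0,"wx":0,"wy":0,"wz":0,"fingers":0}]}}

```text
clock: 5.2
eef_pos: [678.9, -14.7, 68.5]
tool_rot: [-1.213, 1.568, -3.11]
force: [-0.6, -0.5, -0.6]
width: 85.5
```

```bash
python3 - <<'E'
from h import *
im=save('scene','s3.png'); cv2.imwrite('pics/s3a.png',cv2.cvtColor(cv2.resize(im[180:360,210:400],None,fx=3.3,fy=3.3,interpolation=cv2.INTER_CUBIC),cv2.COLOR_RGB2BGR))
st()
E
```

```text
t 5.25 pos [679.1 -14.6  68.5] phi -1.897 tilt [-0.003 -0.    -1.   ] w 85.1 F [-0.2  0.6  0. ] q [-0.11  0.87  0.16  1.55 -0.18  0.74 -1.77]
```

View pics/s3a.png

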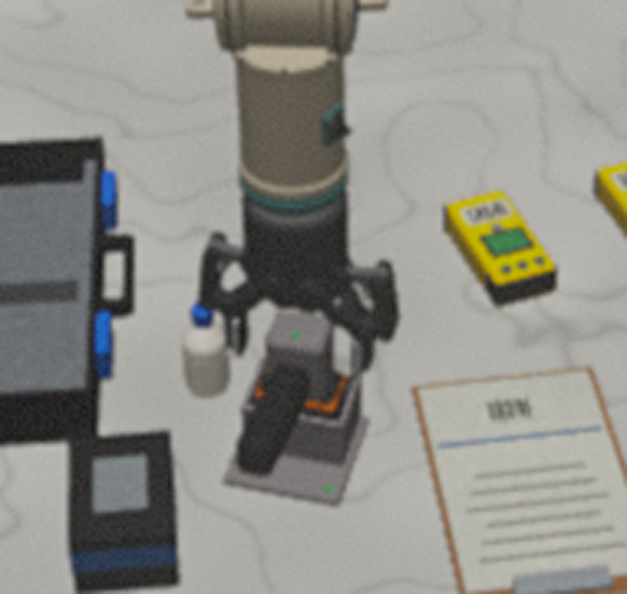

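```bash
python3 - <<'E'
from h import *
f=lambda p:np.round((proj('scene',p)-[210,180])*3.3)
j=np.array([.319,.948,0]);c=np.array([679,-14.6,81])
print('tips',f(c+43*j),f(c-43*j))
i=np.array([.948,-.319,0])
for x0,y0 in((676,-16),(680,-14),(686,-11)):
  o=np.array([x0,y0,118]); print([f(o+a*19*i+b*23*j) for a,b in((1,1),(1,-1),(-1,-1),(-1,1))])
for x0,y0 in((674,-18),(680,-14),(686,-11)):
  o=np.array([x0,y0,53]); print('rim',[f(o+a*27*i+b*39*j) for a,b in((1,1),(1,-1),(-1,-1),(-1,1))])
E
```

```text
tips [353. 369.] [242. 350.]
[array([317., 344.]), array([257., 333.]), array([271., 299.]), array([331., 309.])]
[array([320., 347.]), array([260., 337.]), array([274., 302.]), array([334., 313.])]
[array([325., 353.]), array([264., 342.]), array([278., 308.]), array([338., 318.])]
rim [array([334., 416.]), array([234., 397.]), array([254., 348.]), array([352., 366.])]
rim [array([340., 421.]), array([239., 403.]), array([260., 354.]), array([358., 371.])]
rim [array([344., 427.]), array([244., 408.]), array([264., 359.]), array([362., 376.])]
```

{"method": "servo_tool", "body": {"rows": [{"dx":0,"dy":0.004,"dz":0,"wx":0,"wy":0,"wz":0,"fingers":0},{"dx":0,"dy":0,"dz":0,"wx":0,"wy":0,"wz":0,"fingers":1},{"dx":0,"dy":0,"dz":0,"wx":0,"wy":0,"wz":0,"fingers":1},{"dx":0,"dy":0,"dz":0,"wx":0,"wy":0,"wz":0,"fingers":1},{"dx":0,"dy":0,"dz":0,"wx":0,"wy":0,"wz":0,"fingers":1}]}}

```text
clock: 5.88
eef_pos: [683.6, -15.3, 71.0]
tool_rot: [1.932, 1.569, 0.035]
force: [-0.6, 0.3, 6.5]
width: 45.3
```

{"method": "servo_tool", "body": {"rows": [{"dx":0,"dy":0,"dz":0,"wx":0,"wy":0,"wz":0,"fingers":1},{"dx":0,"dy":0,"dz":0,"wx":0,"wy":0,"wz":0,"fingers":1}]}}

```text
clock: 6.12
eef_pos: [683.6, -15.2, 71.0]
tool_rot: [1.951, 1.569, 0.054]
force: [-0.6, 0.8, 5.7]
width: 45.3
```

{"method": "servo_tool", "body": {"rows": [{"dx":-0.02,"dy":0,"dz":0,"wx":0,"wy":0,"wz":0,"fingers":1},{"dx":-0.03,"dy":0,"dz":0,"wx":0,"wy":0,"wz":0,"fingers":1},{"dx":-0.04,"dy":0,"dz":0,"wx":0,"wy":0,"wz":0,"fingers":1},{"dx":-0.03,"dy":0,"dz":0,"wx":0,"wy":0,"wz":0,"fingers":1},{"dx":0,"dy":0,"dz":0,"wx":0,"wy":0,"wz":0,"fingers":1}]}}

```text
clock: 6.75
eef_pos: [684.2, -15.5, 162.3]
tool_rot: [1.87, 1.567, -0.028]
force: [0.0, 0.3, -2.3]
width: 45.5
```

```bash
python3 - <<'E'
from h import *
im=save('scene','s4.png'); cv2.imwrite('pics/s4a.png',cv2.cvtColor(cv2.resize(im[180:360,210:400],None,fx=3.3,fy=3.3,interpolation=cv2.INTER_CUBIC),cv2.COLOR_RGB2BGR))
st()
s,_=cur();e=np.array(s['eef_pos'])
f=lambda p:np.round((proj('scene',p)-[210,180])*3.3)
j=np.array([.319,.948,0]);i=np.array([.948,-.319,0])
for off in(0,-10):
  o=e+off*i+[0,0,-63]
  print('head top',[f(o+[0,0,110]+a*19*i+b*23*j) for a,b in((1,1),(1,-1),(-1,-1),(-1,1))])
  print('nose bot',[f(o+a*18*i+b*30*j) for a,b in((1,1),(1,-1),(-1,-1),(-1,1))])
print(ctrl.mark_of('scanner_window','scene')[:2],proj('scene',e+[0,0,-63]))
plan([666-3,150,158],-1.57,6)
E
```

```text
t 6.80 pos [683.1 -15.3 160.6] phi -1.897 tilt [ 0.001  0.    -1.   ] w 45.5 F [ 0.1 -0.6 -1. ] q [-0.12  0.76  0.18  1.49 -0.16  0.91 -1.79]
head top [array([316., 258.]), array([253., 248.]), array([268., 214.]), array([330., 224.])]
nose bot [array([329., 371.]), array([250., 357.]), array([264., 324.]), array([341., 338.])]
head top [array([320., 249.]), array([257., 238.]), array([272., 205.]), array([334., 215.])]
nose bot [array([332., 362.]), array([254., 348.]), array([268., 315.]), array([345., 329.])]
[{'point': [298.8, 289.3], 'conf': 0.75}] [299.6748592  285.27699274]
n 6 d [-19.3 165.3  -1.5] rv [-0.327  0.     0.001]
([0.0003, -0.0158, -0.0334], [-0.52, 0.0, 0.0])
([0.0003, -0.014, -0.0342], [-0.52, 0.0, 0.0])
([0.0003, -0.0121, -0.0349], [-0.52, 0.0, 0.0])
([0.0003, -0.0102, -0.0355], [-0.52, 0.0, 0.0])
([0.0003, -0.0082, -0.036], [-0.52, 0.0, 0.0])
([0.0003, -0.0063, -0.0364], [-0.52, 0.0, 0.0])
```

View pics/s4a.png

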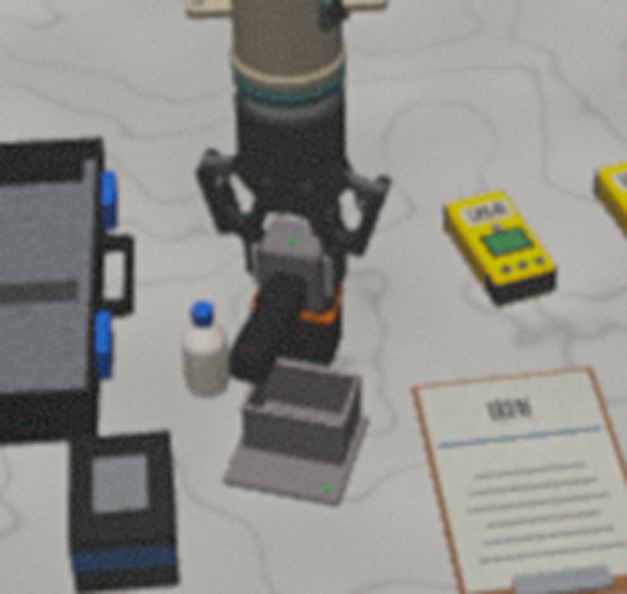

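```bash
python3 - <<'E'
from h import *
plan([671,150,158],-1.52,5)
E
```

```text
n 5 d [-11.3 165.3  -1.5] rv [-0.377  0.     0.001]
([0.0004, -0.017, -0.0408], [-0.72, 0.0, 0.0])
([0.0004, -0.0139, -0.0419], [-0.72, 0.0, 0.0])
([0.0004, -0.0107, -0.0429], [-0.72, 0.0, 0.0])
([0.0004, -0.0074, -0.0436], [-0.72, 0.0, 0.0])
([0.0004, -0.0041, -0.044], [-0.72, 0.0, 0.0])
```

{"method": "servo_tool", "body": {"rows": [{"dx":0.0004,"dy":-0.017,"dz":-0.0408,"wx":-0.72,"wy":0,"wz":0,"fingers":1},{"dx":0.0004,"dy":-0.014,"dz":-0.042,"wx":-0.72,"wy":0,"wz":0,"fingers":1},{"dx":0.0004,"dy":-0.0107,"dz":-0.043,"wx":-0.72,"wy":0,"wz":0,"fingers":1},{"dx":0.0004,"dy":-0.0074,"dz":-0.0436,"wx":-0.72,"wy":0,"wz":0,"fingers":1},{"dx":0.0004,"dy":-0.004,"dz":-0.044,"wx":-0.72,"wy":0,"wz":0,"fingers":1}]}}

```text
clock: 7.48
eef_pos: [670.6, 151.2, 157.0]
tool_rot: [-1.364, 1.568, -2.882]
force: [1.4, 1.3, -1.7]
width: 45.5
```

{"method": "servo_tool", "body": {"rows": [{"dx":0,"dy":0,"dz":0,"wx":0,"wy":0,"wz":0,"fingers":1},{"dx":0,"dy":0,"dz":0,"wx":0,"wy":0,"wz":0,"fingers":1}]}}

```text
clock: 7.72
eef_pos: [671.4, 149.5, 157.9]
tool_rot: [-0.687, 1.569, -2.207]
force: [-0.6, -0.1, -1.4]
width: 45.5
```

```bash
python3 - <<'E'
from h import *
im=save('scene','s5.png'); cv2.imwrite('pics/s5a.png',cv2.cvtColor(cv2.resize(im[180:380,280:460],None,fx=3,fy=3,interpolation=cv2.INTER_CUBIC),cv2.COLOR_RGB2BGR))
st()
s,R=cur();e=np.array(s['eef_pos']);j=-R[:,2];i=np.array([j[1],-j[0],0])
f=lambda p:np.round((proj('scene',p)-[280,180])*3)
for off in(0,-10):
  o=e+off*i+[0,0,-63]
  print('head top',[f(o+[0,0,110]+a*19*i+b*23*j) for a,b in((1,1),(1,-1),(-1,-1),(-1,1))])
  print('nose bot',[f(o+a*18*i+b*30*j) for a,b in((1,1),(1,-1),(-1,-1),(-1,1))])
print('label px',f([668,150,4]))
im=save('top','t5.png'); cv2.imwrite('pics/t5a.png',cv2.cvtColor(cv2.resize(im[150:330,200:400],None,fx=3.3,fy=3.3,interpolation=cv2.INTER_CUBIC),cv2.COLOR_RGB2BGR))
E
```

```text
t 7.78 pos [671.6 148.7 158.1] phi -1.522 tilt [-0.001 -0.002 -1.   ] w 45.6 F [-0.2 -0.4 -1.7] q [-0.31  0.76  0.1   1.47 -0.08  0.91 -1.71]
head top [array([296., 209.]), array([238., 214.]), array([230., 183.]), array([287., 179.])]
nose bot [array([296., 309.]), array([224., 316.]), array([217., 286.]), array([287., 280.])]
head top [array([294., 201.]), array([236., 206.]), array([228., 175.]), array([284., 171.])]
nose bot [array([294., 301.]), array([222., 307.]), array([215., 278.]), array([285., 271.])]
label px [252. 371.]
```

View pics/s5a.png

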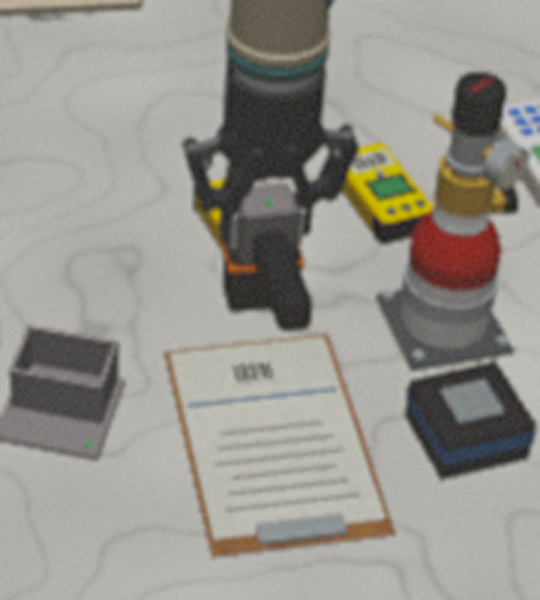

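View pics/t5a.png

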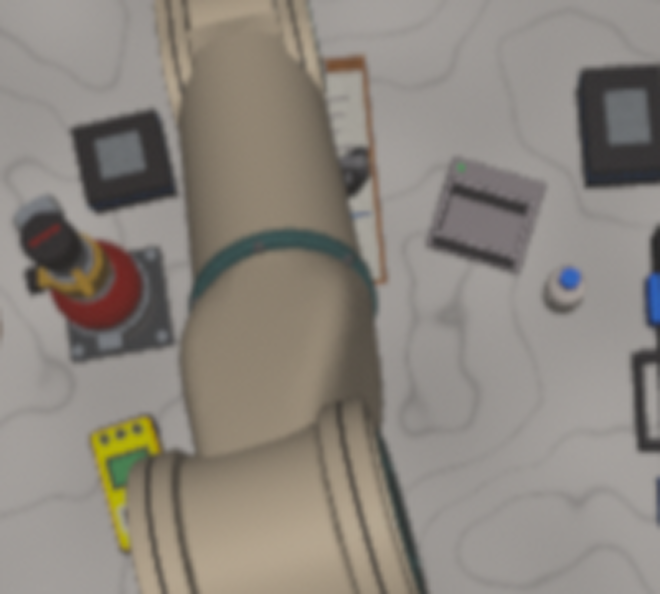

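{"method": "servo_tool", "body": {"rows": [{"dx":0,"dy":0,"dz":0,"wx":0,"wy":0,"wz":0,"fingers":1},{"dx":0,"dy":0,"dz":0,"wx":0,"wy":0,"wz":0,"fingers":1},{"dx":0,"dy":0,"dz":0,"wx":0,"wy":0,"wz":0,"fingers":1},{"dx":0,"dy":0,"dz":0,"wx":0,"wy":0,"wz":0,"fingers":1},{"dx":0,"dy":0,"dz":0,"wx":0,"wy":0,"wz":0,"fingers":1}]}}

```text
clock: 8.45
eef_pos: [671.7, 150.2, 158.6]
tool_rot: [2.069, 1.571, 0.548]
force: [-0.7, 0.4, -1.6]
width: 45.4
```

{"method": "servo_tool", "body": {"rows": [{"dx":0,"dy":0,"dz":0,"wx":0,"wy":0,"wz":0,"fingers":1},{"dx":0,"dy":0,"dz":0,"wx":0,"wy":0,"wz":0,"fingers":1},{"dx":0,"dy":0,"dz":0,"wx":0,"wy":0,"wz":0,"fingers":1},{"dx":0,"dy":0,"dz":0,"wx":0,"wy":0,"wz":0,"fingers":1},{"dx":0,"dy":0,"dz":0,"wx":0,"wy":0,"wz":0,"fingers":1}]}}

```text
clock: 9.07
eef_pos: [671.7, 150.2, 158.6]
tool_rot: [1.47, 1.571, -0.05]
force: [-0.3, 0.8, -0.9]
width: 45.3
```

```bash
python3 - <<'E'
from h import *
st()
im=ctrl.get_image('scene');print(dets('scene',im))
for n in('det_left_label','det_mid_label'):
  for r in ctrl.mark_of(n,'scene')[:3]: print(n,r['conf'],r['point'],back('scene',r['point'],35)[:2])
im=save('top','t6.png');print(dets('top',im))
plan([432+4,290,190],-1.29,8)
E
```

```text
t 9.07 pos [671.7 150.2 158.6] phi -1.520 tilt [ 0. -0. -1.] w 45.3 F [-0.3  0.8 -0.9] q [-0.31  0.76  0.09  1.47 -0.08  0.91 -1.71]
[(460.3, 297.6, 109, 60, 0.288)]
det_left_label 0.64 [400.9, 230.1] [413.49175913 291.1557477 ]
det_left_label 0.41 [250.2, 344.8] [ 808.2587146 -139.055523 ]
det_mid_label 0.63 [355.9, 245.8] [472.98544219 151.99274232]
[(452.0, 299.0, 107, 54, 0.288), (1008.1, -492.0, 245, 56, 1.271)]
n 8 d [-235.7  139.8   31.4] rv [-0.23  0.    0.  ]
([-0.0052, -0.0381, -0.0253], [-0.27, 0.0, 0.0])
([-0.0052, -0.0373, -0.0263], [-0.27, 0.0, 0.0])
([-0.0052, -0.0365, -0.0274], [-0.27, 0.0, 0.0])
([-0.0052, -0.0357, -0.0284], [-0.27, 0.0, 0.0])
([-0.0052, -0.0349, -0.0295], [-0.27, 0.0, 0.0])
([-0.0052, -0.034, -0.0305], [-0.27, 0.0, 0.0])
([-0.0052, -0.0331, -0.0314], [-0.27, 0.0, 0.0])
([-0.0052, -0.0322, -0.0324], [-0.27, 0.0, 0.0])
```

```bash
python3 - <<'E'
from h import *
plan([434,291,190],-1.33,6)
E
```

```text
n 6 d [-237.7  140.8   31.4] rv [-0.19  0.    0.  ]
([-0.007, -0.0512, -0.0339], [-0.3, 0.0, 0.0])
([-0.007, -0.0501, -0.0355], [-0.3, 0.0, 0.0])
([-0.007, -0.0489, -0.0371], [-0.3, 0.0, 0.0])
([-0.007, -0.0477, -0.0386], [-0.3, 0.0, 0.0])
([-0.007, -0.0465, -0.0401], [-0.3, 0.0, 0.0])
([-0.007, -0.0452, -0.0416], [-0.3, 0.0, 0.0])
```

{"method": "servo_tool", "body": {"rows": [{"dx":-0.007,"dy":-0.0512,"dz":-0.034,"wx":-0.3,"wy":0,"wz":0,"fingers":1},{"dx":-0.007,"dy":-0.05,"dz":-0.0355,"wx":-0.3,"wy":0,"wz":0,"fingers":1},{"dx":-0.007,"dy":-0.049,"dz":-0.037,"wx":-0.3,"wy":0,"wz":0,"fingers":1},{"dx":-0.007,"dy":-0.0477,"dz":-0.0386,"wx":-0.3,"wy":0,"wz":0,"fingers":1},{"dx":-0.007,"dy":-0.0465,"dz":-0.04,"wx":-0.3,"wy":0,"wz":0,"fingers":1}]}}

```text
clock: 9.9
eef_pos: [472.6, 268.3, 185.3]
tool_rot: [1.966, 1.57, 0.604]
force: [1.5, -0.0, -1.4]
width: 45.5
```

{"method": "servo_tool", "body": {"rows": [{"dx":-0.007,"dy":-0.045,"dz":-0.0416,"wx":-0.3,"wy":0,"wz":0,"fingers":1},{"dx":0,"dy":0,"dz":0,"wx":0,"wy":0,"wz":0,"fingers":1},{"dx":0,"dy":0,"dz":0,"wx":0,"wy":0,"wz":0,"fingers":1},{"dx":0,"dy":0,"dz":0,"wx":0,"wy":0,"wz":0,"fingers":1}]}}

```text
clock: 10.4
eef_pos: [435.5, 290.1, 190.0]
tool_rot: [0.901, 1.57, -0.434]
force: [0.1, 0.0, -2.1]
width: 45.6
```

```bash
python3 - <<'E'
from h import *
im=save('scene','s7.png'); cv2.imwrite('pics/s7a.png',cv2.cvtColor(cv2.resize(im[120:320,320:500],None,fx=3,fy=3,interpolation=cv2.INTER_CUBIC),cv2.COLOR_RGB2BGR))
st()
s,R=cur();e=np.array(s['eef_pos']);j=-R[:,2];i=np.array([j[1],-j[0],0])
f=lambda p:np.round((proj('scene',p)-[320,120])*3)
o=e-4*i+[0,0,-63]
print('head top',[f(o+[0,0,110]+a*19*i+b*23*j) for a,b in((1,1),(1,-1),(-1,-1),(-1,1))])
print('nose bot',[f(o+a*18*i+b*30*j) for a,b in((1,1),(1,-1),(-1,-1),(-1,1))])
print('label px',f([430,290,35]),dets('scene',im))
E
```

```text
t 10.45 pos [435.4 290.1 190. ] phi -1.334 tilt [ 0.001 -0.    -1.   ] w 45.5 F [-0.1 -0.1 -1.2] q [-0.68  0.5   0.06  1.92 -0.04  0.72 -1.93]
head top [array([297., 173.]), array([249., 182.]), array([231., 159.]), array([278., 150.])]
nose bot [array([291., 270.]), array([231., 283.]), array([215., 260.]), array([274., 249.])]
label px [245. 341.] [(495.7, 162.3, 109, 56, 0.301), (459.4, 299.3, 108, 56, 0.3)]
```

View pics/s7a.png

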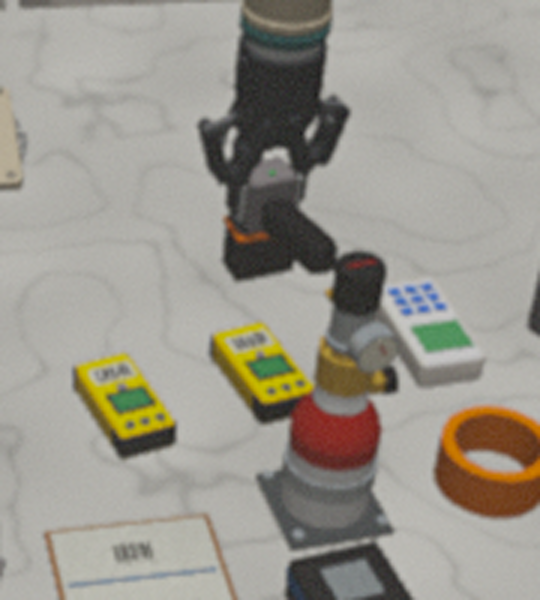

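{"method": "servo_tool", "body": {"rows": [{"dx":0,"dy":0,"dz":-0.002,"wx":0,"wy":0,"wz":0,"fingers":1},{"dx":0,"dy":0,"dz":0,"wx":0,"wy":0,"wz":0,"fingers":1},{"dx":0,"dy":0,"dz":0,"wx":0,"wy":0,"wz":0,"fingers":1},{"dx":0,"dy":0,"dz":0,"wx":0,"wy":0,"wz":0,"fingers":1},{"dx":0,"dy":0,"dz":0,"wx":0,"wy":0,"wz":0,"fingers":1}]}}

```text
clock: 11.08
eef_pos: [433.9, 292.6, 190.1]
tool_rot: [1.226, 1.571, -0.106]
force: [-0.7, -0.6, -1.6]
width: 45.6
```

{"method": "servo_tool", "body": {"rows": [{"dx":0,"dy":0,"dz":0,"wx":0,"wy":0,"wz":0,"fingers":1},{"dx":0,"dy":0,"dz":0,"wx":0,"wy":0,"wz":0,"fingers":1},{"dx":0,"dy":0,"dz":0,"wx":0,"wy":0,"wz":0,"fingers":1},{"dx":0,"dy":0,"dz":0,"wx":0,"wy":0,"wz":0,"fingers":1},{"dx":0,"dy":0,"dz":0,"wx":0,"wy":0,"wz":0,"fingers":1}]}}

```text
clock: 11.7
eef_pos: [433.9, 292.5, 190.1]
tool_rot: [1.095, 1.571, -0.237]
force: [-0.4, -0.1, -2.5]
width: 45.3
```

```bash
python3 - <<'E'
from h import *
st()
print(back('scene',(320+113/3,120+371/3),35),back('scene',(320+249/3,120+340/3),35))
im=save('top','t8.png');print(dets('top',im),dets('scene'))
plan([471,155,190],-1.33,3)
E
```

```text
t 11.70 pos [433.9 292.5 190.1] phi -1.332 tilt [ 0. -0. -1.] w 45.3 F [-0.4 -0.1 -2.5] q [-0.69  0.5   0.06  1.92 -0.04  0.72 -1.93]
[464.14163746 158.12964189  35.        ] [428.69090205 294.44903465  35.        ]
[(487.5, 161.7, 108, 54, 0.3), (1008.1, -492.0, 245, 56, 1.271)] [(495.8, 161.8, 109, 56, 0.323), (461.0, 295.1, 109, 65, 0.288)]
n 3 d [ 3.710e+01 -1.375e+02 -1.000e-01] rv [-0.002 -0.    -0.   ]
([0.0, 0.0016, 0.0633], [-0.01, -0.0, -0.0])
```

{"method": "servo_tool", "body": {"rows": [{"dx":0,"dy":0.001,"dz":0.05,"wx":0,"wy":0,"wz":0,"fingers":1},{"dx":0,"dy":0.001,"dz":0.06,"wx":0,"wy":0,"wz":0,"fingers":1},{"dx":0,"dy":0.001,"dz":0.05,"wx":0,"wy":0,"wz":0,"fingers":1},{"dx":0,"dy":0,"dz":0.027,"wx":0,"wy":0,"wz":0,"fingers":1},{"dx":0,"dy":0,"dz":0,"wx":0,"wy":0,"wz":0,"fingers":1}]}}

```text
clock: 12.42
eef_pos: [469.7, 155.0, 190.2]
tool_rot: [0.15, 1.57, -1.186]
force: [0.4, 0.7, -2.2]
width: 45.2
```

{"method": "servo_tool", "body": {"rows": [{"dx":0,"dy":0,"dz":0,"wx":0,"wy":0,"wz":0,"fingers":1},{"dx":0,"dy":0,"dz":0,"wx":0,"wy":0,"wz":0,"fingers":1}]}}

```text
clock: 12.68
eef_pos: [468.9, 158.2, 190.1]
tool_rot: [2.97, 1.57, 1.64]
force: [0.1, 0.9, -1.1]
width: 45.4
```

```bash
python3 - <<'E'
from h import *
im=save('scene','s9.png'); cv2.imwrite('pics/s9a.png',cv2.cvtColor(cv2.resize(im[120:320,300:480],None,fx=3,fy=3,interpolation=cv2.INTER_CUBIC),cv2.COLOR_RGB2BGR))
st()
s,R=cur();e=np.array(s['eef_pos']);j=-R[:,2];i=np.array([j[1],-j[0],0])
f=lambda p:np.round((proj('scene',p)-[300,120])*3)
o=e-4*i+[0,0,-63]
print('head top',[f(o+[0,0,110]+a*19*i+b*23*j) for a,b in((1,1),(1,-1),(-1,-1),(-1,1))])
print('nose bot',[f(o+a*18*i+b*30*j) for a,b in((1,1),(1,-1),(-1,-1),(-1,1))])
print('label px',f([465,156,35]),dets('scene',im))
E
```

```text
t 12.72 pos [469.  158.1 190. ] phi -1.330 tilt [-0.  0. -1.] w 45.5 F [-0.4  0.  -2. ] q [-0.42  0.47  0.05  1.99 -0.04  0.69 -1.67]
head top [array([214., 201.]), array([164., 211.]), array([148., 187.]), array([197., 178.])]
nose bot [array([214., 299.]), array([152., 312.]), array([138., 289.]), array([199., 277.])]
label px [171. 372.] [(495.8, 161.8, 108, 57, 0.295), (460.3, 299.0, 110, 57, 0.288)]
```

View pics/s9a.png

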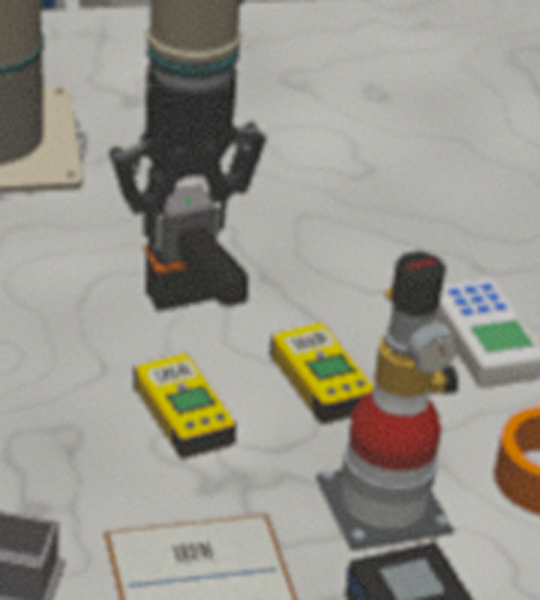

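{"method": "servo_tool", "body": {"rows": [{"dx":0,"dy":0,"dz":0,"wx":0,"wy":0,"wz":0,"fingers":1},{"dx":0,"dy":0,"dz":0,"wx":0,"wy":0,"wz":0,"fingers":1},{"dx":0,"dy":0,"dz":0,"wx":0,"wy":0,"wz":0,"fingers":1},{"dx":0,"dy":0,"dz":0,"wx":0,"wy":0,"wz":0,"fingers":1},{"dx":0,"dy":0,"dz":0,"wx":0,"wy":0,"wz":0,"fingers":1}]}}

```text
clock: 13.35
eef_pos: [469.3, 156.8, 190.1]
tool_rot: [1.675, 1.571, 0.343]
force: [-0.0, 0.1, -1.2]
width: 45.1
```

{"method": "servo_tool", "body": {"rows": [{"dx":0,"dy":0,"dz":0,"wx":0,"wy":0,"wz":0,"fingers":1},{"dx":0,"dy":0,"dz":0,"wx":0,"wy":0,"wz":0,"fingers":1},{"dx":0,"dy":0,"dz":0,"wx":0,"wy":0,"wz":0,"fingers":1},{"dx":0,"dy":0,"dz":0,"wx":0,"wy":0,"wz":0,"fingers":1},{"dx":0,"dy":0,"dz":0,"wx":0,"wy":0,"wz":0,"fingers":1}]}}

```text
clock: 13.98
eef_pos: [469.3, 156.8, 190.1]
tool_rot: [1.811, 1.571, 0.479]
force: [0.5, 0.5, -1.6]
width: 45.5
```

```bash
python3 - <<'E'
from h import *
st(); plan([683.5,-15.3,165],-1.897,7)
E
```

```text
t 13.97 pos [469.3 156.8 190.1] phi -1.332 tilt [ 0.  0. -1.] w 45.5 F [ 0.5  0.5 -1.6] q [-0.42  0.47  0.06  1.99 -0.04  0.69 -1.67]
n 7 d [ 214.2 -172.1  -25.1] rv [ 0.565 -0.    -0.   ]
([0.0048, 0.0319, 0.0415], [0.77, -0.0, -0.0])
([0.0048, 0.0351, 0.0388], [0.77, -0.0, -0.0])
([0.0048, 0.0381, 0.0358], [0.77, -0.0, -0.0])
([0.0048, 0.0409, 0.0327], [0.77, -0.0, -0.0])
([0.0048, 0.0434, 0.0292], [0.77, -0.0, -0.0])
([0.0048, 0.0456, 0.0257], [0.77, -0.0, -0.0])
([0.0048, 0.0475, 0.0219], [0.77, -0.0, -0.0])
```

{"method": "servo_tool", "body": {"rows": [{"dx":0.005,"dy":0.032,"dz":0.0415,"wx":0.77,"wy":0,"wz":0,"fingers":1},{"dx":0.005,"dy":0.035,"dz":0.0388,"wx":0.77,"wy":0,"wz":0,"fingers":1},{"dx":0.005,"dy":0.038,"dz":0.0358,"wx":0.77,"wy":0,"wz":0,"fingers":1},{"dx":0.005,"dy":0.041,"dz":0.0327,"wx":0.77,"wy":0,"wz":0,"fingers":1},{"dx":0.005,"dy":0.0434,"dz":0.0292,"wx":0.77,"wy":0,"wz":0,"fingers":1}]}}

```text
clock: 14.6
eef_pos: [623.1, 33.2, 171.1]
tool_rot: [-2.108, 1.571, 2.437]
force: [-0.1, -0.2, -2.2]
width: 45.3
```

{"method": "servo_tool", "body": {"rows": [{"dx":0.005,"dy":0.0456,"dz":0.0257,"wx":0.77,"wy":0,"wz":0,"fingers":1},{"dx":0.004,"dy":0.0475,"dz":0.022,"wx":0.77,"wy":0,"wz":0,"fingers":1},{"dx":0,"dy":0,"dz":0,"wx":0,"wy":0,"wz":0,"fingers":1},{"dx":0,"dy":0,"dz":0,"wx":0,"wy":0,"wz":0,"fingers":1},{"dx":0,"dy":0,"dz":0,"wx":0,"wy":0,"wz":0,"fingers":1}]}}

```text
clock: 15.22
eef_pos: [682.7, -13.8, 164.6]
tool_rot: [-2.219, 1.569, 2.17]
force: [-0.2, -0.3, -0.9]
width: 45.6
```

```bash
python3 - <<'E'
from h import *
im=save('scene','s10.png'); cv2.imwrite('pics/s10a.png',cv2.cvtColor(cv2.resize(im[180:360,210:400],None,fx=3.3,fy=3.3,interpolation=cv2.INTER_CUBIC),cv2.COLOR_RGB2BGR))
st(); plan([683.5,-15.3,72.5],-1.897,4)
E
```

```text
t 15.28 pos [682.8 -13.9 164.7] phi -1.894 tilt [-0.     0.001 -1.   ] w 45.6 F [-0.  -1.  -0.6] q [-0.13  0.75  0.2   1.48 -0.17  0.92 -1.77]
n 4 d [  0.7  -1.4 -92.2] rv [ 0.003 -0.001  0.001]
([0.0307, 0.0004, 0.0004], [0.01, -0.0, 0.0])
```

View pics/s10a.png

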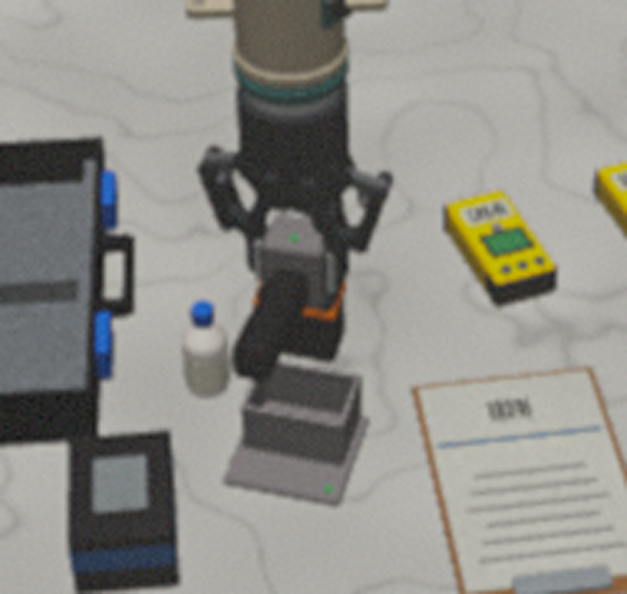

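{"method": "servo_tool", "body": {"rows": [{"dx":0.03,"dy":0,"dz":0,"wx":0,"wy":0,"wz":0,"fingers":1},{"dx":0.03,"dy":0,"dz":0,"wx":0,"wy":0,"wz":0,"fingers":1},{"dx":0.03,"dy":0,"dz":0,"wx":0,"wy":0,"wz":0,"fingers":1},{"dx":0.02,"dy":0,"dz":0,"wx":0,"wy":0,"wz":0,"fingers":1},{"dx":0.01,"dy":0,"dz":0,"wx":0,"wy":0,"wz":0,"fingers":1}]}}

```text
clock: 15.9
eef_pos: [683.0, -14.9, 74.0]
tool_rot: [-1.534, 1.57, 2.853]
force: [-0.1, -0.3, -2.0]
width: 45.3
```

{"method": "servo_tool", "body": {"rows": [{"dx":0,"dy":0,"dz":0,"wx":0,"wy":0,"wz":0,"fingers":1}]}}

```text
clock: 16.02
eef_pos: [683.3, -15.2, 74.5]
tool_rot: [-1.37, 1.571, 3.017]
force: [-0.4, -0.9, -1.4]
width: 45.3
```

{"method": "servo_tool", "body": {"rows": [{"dx":0.004,"dy":0,"dz":0,"wx":0,"wy":0,"wz":0,"fingers":1},{"dx":0,"dy":0,"dz":0,"wx":0,"wy":0,"wz":0,"fingers":1},{"dx":0,"dy":0,"dz":0,"wx":0,"wy":0,"wz":0,"fingers":0},{"dx":0,"dy":0,"dz":0,"wx":0,"wy":0,"wz":0,"fingers":0},{"dx":0,"dy":0,"dz":0,"wx":0,"wy":0,"wz":0,"fingers":0}]}}

```text
clock: 16.65
eef_pos: [683.6, -15.4, 71.9]
tool_rot: [1.881, 1.57, -0.015]
force: [0.5, 0.5, 0.7]
width: 85.5
```

{"method": "servo_tool", "body": {"rows": [{"dx":0,"dy":0,"dz":0,"wx":0,"wy":0,"wz":0,"fingers":0},{"dx":-0.04,"dy":0,"dz":0,"wx":0,"wy":0,"wz":0,"fingers":0},{"dx":-0.07,"dy":0,"dz":0,"wx":0,"wy":0,"wz":0,"fingers":0},{"dx":-0.08,"dy":0,"dz":0,"wx":0,"wy":0,"wz":0,"fingers":0}]}}

```text
clock: 17.15
eef_pos: [682.7, -15.3, 214.7]
tool_rot: [-1.219, 1.569, -3.116]
force: [1.0, -0.4, 0.4]
width: 85.2
```

```bash
python3 - <<'E'
from h import *
im=save('scene','s11.png')
st(); print(dets('scene',im))
E
```

```text
t 17.20 pos [687.8 -15.8 224.8] phi -1.896 tilt [ 0.014 -0.    -1.   ] w 85.5 F [ 2.7 -0.9  7.1] q [-0.14  0.69  0.22  1.42 -0.16  1.03 -1.78]
[(496.1, 160.9, 108, 58, 0.295), (461.0, 297.2, 110, 62, 0.306)]
```

View pics/s11.png

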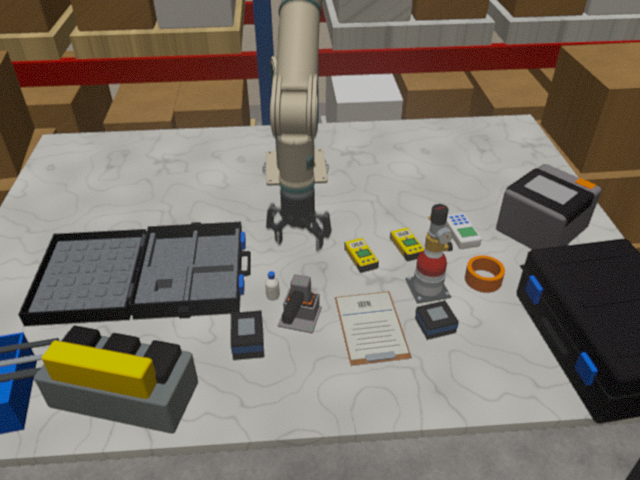

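```bash
python3 - <<'E'
from h import *
im=ctrl.get_image('scene'); st()
z=4.5;x0,y0=130,215
a=cv2.cvtColor(cv2.resize(im[y0:y0+110,x0:x0+130],None,fx=z,fy=z,interpolation=cv2.INTER_CUBIC),cv2.COLOR_RGB2BGR)
cv2.imwrite('pics/s12a.png',a)
im=ctrl.get_image('top')
a=cv2.cvtColor(cv2.resize(im[205:335,390:510],None,fx=4.5,fy=4.5,interpolation=cv2.INTER_CUBIC),cv2.COLOR_RGB2BGR)
cv2.imwrite('pics/t12a.png',a)
E
```

```text
t 17.25 pos [688.  -16.  222.1] phi -1.896 tilt [ 0.014 -0.    -1.   ] w 85.6 F [ 0.  -0.2  1.3] q [-0.14  0.7   0.22  1.43 -0.16  1.02 -1.78]
```

View pics/s12a.png

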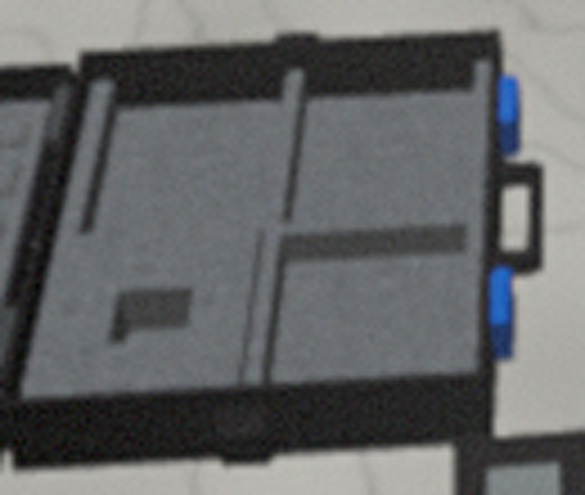

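View pics/t12a.png

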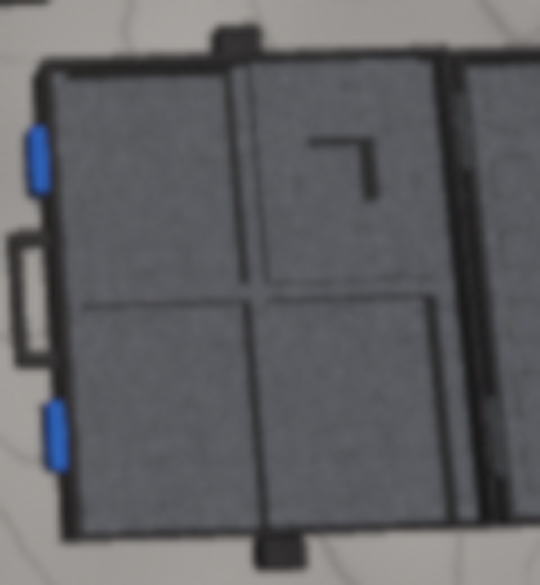

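```bash
python3 - <<'E'
from h import *
S=lambda x,y,z:np.round(back('scene',(130+x/4.5,215+y/4.5),z)[:2],1)
T=lambda x,y,z:np.round(back('top',(390+x/4.5,205+y/4.5),z)[:2],1)
print('junction',S(285,230,32),T(257,293,32))
print('rim far-right outer, hinge',S(498,33,55),S(82,52,55),T(66,540,55),T(480,520,55),T(40,68,55),T(440,52,55))
print('bottom right near base',S(492,440,0), S(18,465,0), 'near rim',S(490,375,55),S(22,400,55))
print('pocket scene far-left(118,290) far-right(190,290) near(130,325)',S(118,290,41),S(190,290,41),S(112,340,8),S(130,325,8),S(190,328,41))
print('pocket top TR,TL,BR',T(376,140,41),T(308,138,41),T(376,198,41))
print('lower-left bay far edge floor, near rib foot',S(305,98,8),S(475,90,8),S(285,262,8),S(465,248,8))
E
```

```text
junction [ 518.8 -298.1] [ 510.1 -309.2]
rim far-right outer, hinge [ 364.9 -172.5] [ 363.3 -438.2] [ 354.6 -169.8] [ 359.4 -431.9] [ 660.3 -171.8] [ 663.7 -436.7]
bottom right near base [ 671.1 -171.8] [ 669.3 -438. ] near rim [ 673.8 -167.8] [ 672.7 -424. ]
pocket scene far-left(118,290) far-right(190,290) near(130,325) [ 573.4 -388.4] [ 576.7 -346.4] [ 580.8 -396.8] [ 568.9 -387.9] [ 608.6 -342.6]
pocket top TR,TL,BR [ 608.4 -393.8] [ 611.1 -348.9] [ 569.5 -390.2]
lower-left bay far edge floor, near rib foot [ 363.6 -302.7] [ 364.2 -191.8] [ 521.1 -301.2] [ 517.2 -192.3]
```

```bash
python3 - <<'E'
from h import *
st(); plan([494,161,110],-1.276,6)
E
```

```text
t 17.30 pos [686.  -15.6 218.5] phi -1.896 tilt [ 0.008 -0.    -1.   ] w 85.6 F [ 0.4 -0.1 -1.7] q [-0.14  0.7   0.22  1.43 -0.16  1.02 -1.78]
n 6 d [-192.   176.6 -108.5] rv [-0.62  -0.    -0.009]
([0.0237, -0.0532, -0.0235], [-0.99, -0.0, -0.01])
([0.0238, -0.0504, -0.0288], [-0.99, -0.0, -0.01])
([0.0239, -0.0471, -0.0339], [-0.99, -0.0, -0.01])
([0.024, -0.0434, -0.0386], [-0.99, -0.0, -0.01])
([0.024, -0.0391, -0.0428], [-0.99, -0.0, -0.01])
([0.0241, -0.0344, -0.0466], [-0.99, -0.0, -0.01])
```

{"method": "servo_tool", "body": {"rows": [{"dx":0.01,"dy":-0.0532,"dz":-0.0235,"wx":-0.99,"wy":0,"wz":0,"fingers":0},{"dx":0.02,"dy":-0.05,"dz":-0.029,"wx":-0.99,"wy":0,"wz":0,"fingers":0},{"dx":0.025,"dy":-0.047,"dz":-0.034,"wx":-0.99,"wy":0,"wz":0,"fingers":0},{"dx":0.03,"dy":-0.0434,"dz":-0.0386,"wx":-0.99,"wy":0,"wz":0,"fingers":0},{"dx":0.03,"dy":-0.039,"dz":-0.043,"wx":-0.99,"wy":0,"wz":0,"fingers":0}]}}

```text
clock: 17.92
eef_pos: [521.2, 132.7, 126.3]
tool_rot: [-1.655, 1.569, -3.03]
force: [0.6, 1.0, -0.8]
width: 85.1
```

{"method": "servo_tool", "body": {"rows": [{"dx":0.028,"dy":-0.0344,"dz":-0.0466,"wx":-0.99,"wy":0,"wz":0,"fingers":0},{"dx":0,"dy":0,"dz":0,"wx":0,"wy":0,"wz":0,"fingers":0},{"dx":0,"dy":0,"dz":0,"wx":0,"wy":0,"wz":0,"fingers":0},{"dx":0,"dy":0,"dz":0,"wx":0,"wy":0,"wz":0,"fingers":0}]}}

```text
clock: 18.42
eef_pos: [492.4, 160.3, 107.0]
tool_rot: [0.962, 1.569, -0.314]
force: [-0.5, 0.0, 0.1]
width: 85.2
```

```bash
python3 - <<'E'
from h import *
im=save('scene','s13.png'); cv2.imwrite('pics/s13a.png',cv2.cvtColor(cv2.resize(im[150:310,290:470],None,fx=4,fy=4,interpolation=cv2.INTER_CUBIC),cv2.COLOR_RGB2BGR))
st();print(dets('scene',im));plan([494,161,8],-1.276,3)
E
```

```text
t 18.48 pos [492.4 160.4 107. ] phi -1.276 tilt [ 0.001 -0.    -1.   ] w 85.5 F [-0.7  0.7 -0.1] q [-0.4   0.63  0.04  2.   -0.04  0.52 -1.6 ]
[(496.0, 161.9, 109, 57, 0.295), (460.8, 295.4, 108, 64, 0.288)]
n 3 d [  1.6   0.6 -99. ] rv [-0.     0.001 -0.001]
([0.044, 0.0007, -0.0001], [-0.0, 0.0, -0.0])
```

View pics/s13a.png

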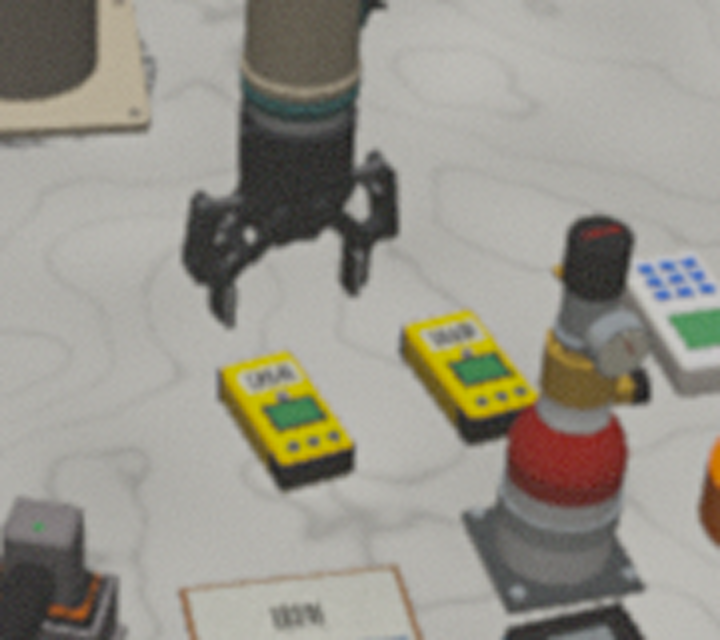

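Aligned over the nearer detector. Descending and gripping.

{"method": "servo_tool", "body": {"rows": [{"dx":0.04,"dy":0.001,"dz":0,"wx":0,"wy":0,"wz":0,"fingers":0},{"dx":0.05,"dy":0.001,"dz":0,"wx":0,"wy":0,"wz":0,"fingers":0},{"dx":0.03,"dy":0,"dz":0,"wx":0,"wy":0,"wz":0,"fingers":0},{"dx":0.01,"dy":0,"dz":0,"wx":0,"wy":0,"wz":0,"fingers":0},{"dx":0,"dy":0,"dz":0,"wx":0,"wy":0,"wz":0,"fingers":0}]}}

```text
clock: 19.1
eef_pos: [493.1, 161.4, 9.4]
tool_rot: [0.698, 1.57, -0.577]
force: [-0.8, -0.3, -0.1]
width: 85.5
```

{"method": "servo_tool", "body": {"rows": [{"dx":0,"dy":0,"dz":0,"wx":0,"wy":0,"wz":0,"fingers":1},{"dx":0,"dy":0,"dz":0,"wx":0,"wy":0,"wz":0,"fingers":1},{"dx":0,"dy":0,"dz":0,"wx":0,"wy":0,"wz":0,"fingers":1},{"dx":0,"dy":0,"dz":0,"wx":0,"wy":0,"wz":0,"fingers":1}]}}

```text
clock: 19.6
eef_pos: [493.5, 162.2, 10.6]
tool_rot: [1.668, 1.569, 0.394]
force: [-1.2, 0.2, 5.9]
width: 56.7
```

{"method": "servo_tool", "body": {"rows": [{"dx":-0.03,"dy":0,"dz":0,"wx":0,"wy":0,"wz":0,"fingers":1},{"dx":-0.05,"dy":0,"dz":0,"wx":0,"wy":0,"wz":0,"fingers":1},{"dx":-0.05,"dy":0,"dz":0,"wx":0,"wy":0,"wz":0,"fingers":1},{"dx":-0.02,"dy":0,"dz":0,"wx":0,"wy":0,"wz":0,"fingers":1},{"dx":0,"dy":0,"dz":0,"wx":0,"wy":0,"wz":0,"fingers":1}]}}

```text
clock: 20.23
eef_pos: [493.1, 162.0, 122.5]
tool_rot: [1.64, 1.569, 0.366]
force: [0.1, -0.1, -2.8]
width: 56.9
```

```bash
python3 - <<'E'
from h import *
st(); im=save('scene','s14.png'); cv2.imwrite('pics/s14a.png',cv2.cvtColor(cv2.resize(im[150:310,290:470],None,fx=4,fy=4,interpolation=cv2.INTER_CUBIC),cv2.COLOR_RGB2BGR))
plan([437,-245,120],-1.58,8)
E
```

```text
t 20.23 pos [493.1 162.  122.5] phi -1.274 tilt [ 0.002  0.001 -1.   ] w 56.9 F [ 0.1 -0.1 -2.8] q [-0.4   0.6   0.04  1.99 -0.04  0.55 -1.6 ]
n 8 d [ -55.3 -406.7   -1.5] rv [0.306 0.    0.   ]
([0.0003, -0.0286, 0.0621], [0.37, 0.0, 0.0])
([0.0003, -0.0262, 0.0632], [0.37, 0.0, 0.0])
([0.0003, -0.0238, 0.0641], [0.37, 0.0, 0.0])
([0.0003, -0.0213, 0.065], [0.37, 0.0, 0.0])
([0.0002, -0.0188, 0.0658], [0.37, 0.0, 0.0])
([0.0002, -0.0163, 0.0664], [0.37, 0.0, 0.0])
([0.0002, -0.0138, 0.067], [0.37, 0.0, 0.0])
([0.0002, -0.0112, 0.0675], [0.37, 0.0, 0.0])
```

View pics/s14a.png

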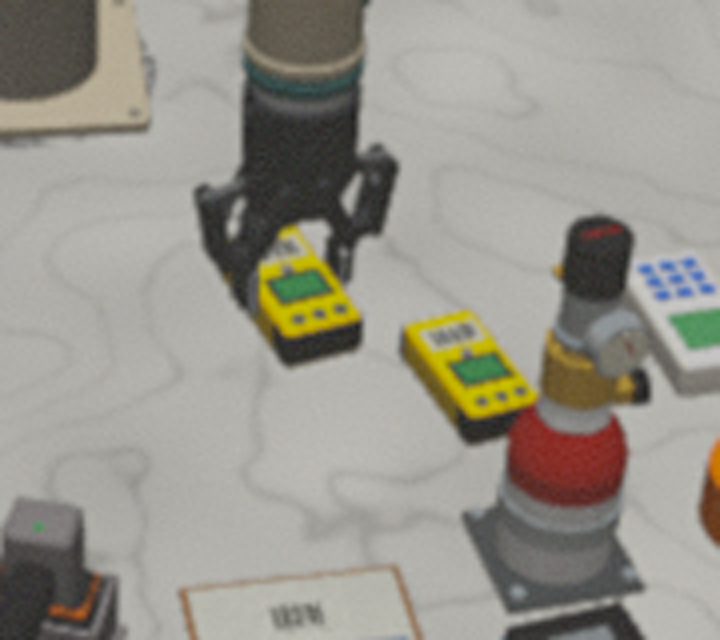

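{"method": "servo_tool", "body": {"rows": [{"dx":0,"dy":-0.0286,"dz":0.062,"wx":0.37,"wy":0,"wz":0,"fingers":1},{"dx":0,"dy":-0.0262,"dz":0.063,"wx":0.37,"wy":0,"wz":0,"fingers":1},{"dx":0,"dy":-0.0238,"dz":0.064,"wx":0.37,"wy":0,"wz":0,"fingers":1},{"dx":0,"dy":-0.0213,"dz":0.065,"wx":0.37,"wy":0,"wz":0,"fingers":1},{"dx":0,"dy":-0.019,"dz":0.066,"wx":0.37,"wy":0,"wz":0,"fingers":1}]}}

```text
clock: 20.9
eef_pos: [456.4, -93.5, 120.2]
tool_rot: [-1.832, 1.568, 2.983]
force: [1.1, 0.4, -1.9]
width: 56.7
```

{"method": "servo_tool", "body": {"rows": [{"dx":0,"dy":-0.0163,"dz":0.066,"wx":0.37,"wy":0,"wz":0,"fingers":1},{"dx":0,"dy":-0.0138,"dz":0.067,"wx":0.37,"wy":0,"wz":0,"fingers":1},{"dx":0,"dy":-0.0112,"dz":0.0675,"wx":0.37,"wy":0,"wz":0,"fingers":1},{"dx":0,"dy":0,"dz":0,"wx":0,"wy":0,"wz":0,"fingers":1},{"dx":0,"dy":0,"dz":0,"wx":0,"wy":0,"wz":0,"fingers":1}]}}

```text
clock: 21.52
eef_pos: [435.5, -243.4, 120.4]
tool_rot: [-2.222, 1.568, 2.477]
force: [-0.4, 0.8, -2.6]
width: 56.4
```

{"method": "servo_tool", "body": {"rows": [{"dx":0,"dy":0,"dz":0,"wx":0,"wy":0,"wz":0,"fingers":1},{"dx":0,"dy":0,"dz":0,"wx":0,"wy":0,"wz":0,"fingers":1}]}}

```text
clock: 21.78
eef_pos: [436.7, -242.9, 121.6]
tool_rot: [-2.658, 1.57, 2.044]
force: [0.4, 0.2, -3.6]
width: 56.7
```

```bash
python3 - <<'E'
from h import *
st(); im=save('scene','s15.png'); cv2.imwrite('pics/s15a.png',cv2.cvtColor(cv2.resize(im[150:330,100:290],None,fx=4,fy=4,interpolation=cv2.INTER_CUBIC),cv2.COLOR_RGB2BGR))
plan([437,-245,20],-1.58,3)
E
```

```text
t 21.77 pos [ 436.7 -242.9  121.6] phi -1.582 tilt [-0.     0.001 -1.   ] w 56.7 F [ 0.4  0.2 -3.6] q [ 0.43  0.58  0.03  2.04 -0.04  0.52 -1.09]
n 3 d [   0.3   -1.8 -101.7] rv [-0.002 -0.     0.   ]
([0.0452, 0.0001, 0.0008], [-0.01, -0.0, 0.0])
```

View pics/s15a.png

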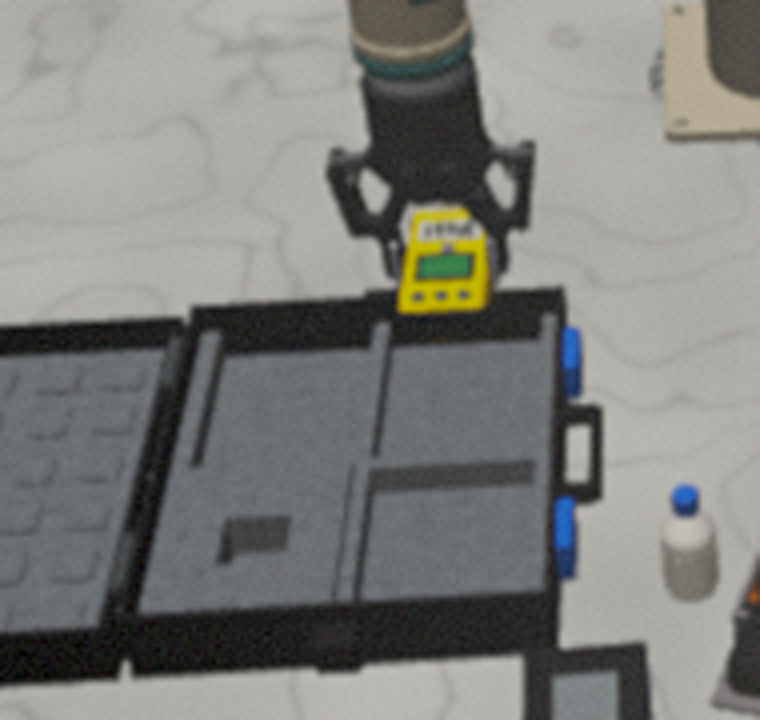

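```bash
python3 - <<'E'
from h import *
import h
S=lambda x,y,z:np.round(back('scene',(100+x/4,150+y/4),z)[:2],1)
for z in(144,):
  print(S(445,306,z),S(400,306,z),S(490,303,z),'back edge',S(440,205,z), 'screen ctr',S(446,266,z))
print('bay floor corners',S(393,345,8),S(545,335,8),S(375,487,8),S(535,478,8))
E
```

```text
[ 491.4 -238. ] [ 489.1 -267.6] [ 490.6 -208.6] back edge [ 377.1 -249.2] screen ctr [ 447.8 -240.3]
bay floor corners [ 361.2 -301.5] [ 358.5 -189.9] [ 515.2 -300.6] [ 514.8 -191.3]
```

{"method": "servo_tool", "body": {"rows": [{"dx":0.03,"dy":0.002,"dz":0.003,"wx":0,"wy":0,"wz":0,"fingers":1},{"dx":0.04,"dy":0.002,"dz":0.002,"wx":0,"wy":0,"wz":0,"fingers":1},{"dx":0.035,"dy":0,"dz":0,"wx":0,"wy":0,"wz":0,"fingers":1},{"dx":0.02,"dy":0,"dz":0,"wx":0,"wy":0,"wz":0,"fingers":1},{"dx":0.008,"dy":0,"dz":0,"wx":0,"wy":0,"wz":0,"fingers":1}]}}

```text
clock: 22.45
eef_pos: [439.3, -247.7, 21.5]
tool_rot: [-2.096, 1.57, 2.603]
force: [0.2, -0.4, -2.4]
width: 56.6
```

{"method": "servo_tool", "body": {"rows": [{"dx":0,"dy":0,"dz":0,"wx":0,"wy":0,"wz":0,"fingers":1},{"dx":0,"dy":0,"dz":0,"wx":0,"wy":0,"wz":0,"fingers":1}]}}

```text
clock: 22.7
eef_pos: [439.9, -248.4, 22.8]
tool_rot: [1.108, 1.569, -0.476]
force: [0.9, 0.5, -2.6]
width: 56.8
```

Lower 3.5 mm more, release partway (0.2), rise.

{"method": "servo_tool", "body": {"rows": [{"dx":0.005,"dy":0,"dz":0,"wx":0,"wy":0,"wz":0,"fingers":1},{"dx":0,"dy":0,"dz":0,"wx":0,"wy":0,"wz":0,"fingers":1},{"dx":0,"dy":0,"dz":0,"wx":0,"wy":0,"wz":0,"fingers":0.18},{"dx":0,"dy":0,"dz":0,"wx":0,"wy":0,"wz":0,"fingers":0.18},{"dx":0,"dy":0,"dz":0,"wx":0,"wy":0,"wz":0,"fingers":0.18}]}}

```text
clock: 23.32
eef_pos: [439.3, -248.1, 18.4]
tool_rot: [0.618, 1.571, -0.966]
force: [0.7, 0.4, -1.2]
width: 70.0
```

{"method": "servo_tool", "body": {"rows": [{"dx":-0.03,"dy":0,"dz":0,"wx":0,"wy":0,"wz":0,"fingers":0.18},{"dx":-0.06,"dy":0,"dz":0,"wx":0,"wy":0,"wz":0,"fingers":0.18},{"dx":-0.07,"dy":0,"dz":0,"wx":0,"wy":0,"wz":0,"fingers":0},{"dx":0,"dy":0,"dz":0,"wx":0,"wy":0,"wz":0,"fingers":0}]}}

```text
clock: 23.82
eef_pos: [441.7, -249.4, 141.9]
tool_rot: [1.118, 1.563, -0.467]
force: [0.2, -0.6, -0.6]
width: 85.4
```

```bash
python3 - <<'E'
from h import *
st(); im=save('scene','s16.png'); print(dets('scene',im))
plan([459,297,110],-1.276,10)
E
```

```text
t 23.82 pos [ 441.7 -249.4  141.9] phi -1.584 tilt [ 0.007 -0.004 -1.   ] w 85.4 F [ 0.2 -0.6 -0.6] q [ 0.43  0.56  0.04  2.01 -0.04  0.57 -1.09]
[(430.6, -248.2, 117, 58, -0.007), (459.5, 298.9, 110, 62, 0.211)]
n 10 d [ 18.6 545.6 -30. ] rv [-0.308  0.002 -0.003]
([0.0039, 0.0015, -0.0728], [-0.29, 0.0, -0.0])
([0.0039, 0.0037, -0.0727], [-0.29, 0.0, -0.0])
([0.0039, 0.006, -0.0726], [-0.29, 0.0, -0.0])
([0.0039, 0.0082, -0.0723], [-0.29, 0.0, -0.0])
([0.0039, 0.0104, -0.072], [-0.29, 0.0, -0.0])
([0.004, 0.0126, -0.0717], [-0.29, 0.0, -0.0])
([0.004, 0.0149, -0.0713], [-0.29, 0.0, -0.0])
([0.004, 0.017, -0.0708], [-0.29, 0.0, -0.0])
([0.004, 0.0192, -0.0702], [-0.29, 0.0, -0.0])
([0.004, 0.0214, -0.0696], [-0.29, 0.0, -0.0])
```

View pics/s16.png

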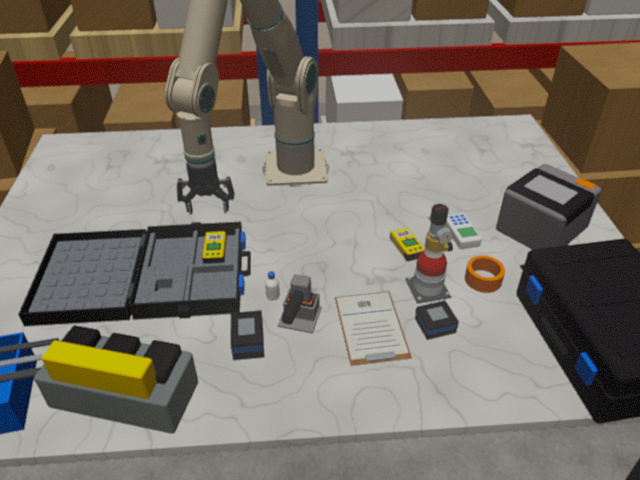

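First detector lies flat in the near bay at (214,245). Going back for the left detector, still at (407,243).

{"method": "servo_tool", "body": {"rows": [{"dx":0.004,"dy":0.0015,"dz":-0.073,"wx":-0.29,"wy":0,"wz":0,"fingers":0},{"dx":0.004,"dy":0.0037,"dz":-0.073,"wx":-0.29,"wy":0,"wz":0,"fingers":0},{"dx":0.004,"dy":0.006,"dz":-0.0726,"wx":-0.29,"wy":0,"wz":0,"fingers":0},{"dx":0.004,"dy":0.0082,"dz":-0.0723,"wx":-0.29,"wy":0,"wz":0,"fingers":0},{"dx":0.004,"dy":0.0104,"dz":-0.072,"wx":-0.29,"wy":0,"wz":0,"fingers":0}]}}

```text
clock: 24.5
eef_pos: [447.7, 26.7, 122.0]
tool_rot: [-1.575, 1.568, -3.007]
force: [1.4, 0.4, 0.2]
width: 85.4
```

{"method": "servo_tool", "body": {"rows": [{"dx":0.004,"dy":0.0126,"dz":-0.0717,"wx":-0.29,"wy":0,"wz":0,"fingers":0},{"dx":0.004,"dy":0.015,"dz":-0.0713,"wx":-0.29,"wy":0,"wz":0,"fingers":0},{"dx":0.004,"dy":0.017,"dz":-0.0708,"wx":-0.29,"wy":0,"wz":0,"fingers":0},{"dx":0.004,"dy":0.0192,"dz":-0.07,"wx":-0.29,"wy":0,"wz":0,"fingers":0},{"dx":0.004,"dy":0.0214,"dz":-0.0696,"wx":-0.29,"wy":0,"wz":0,"fingers":0}]}}

```text
clock: 25.12
eef_pos: [457.9, 298.8, 106.6]
tool_rot: [-1.124, 1.568, -2.403]
force: [0.9, -0.3, -1.2]
width: 85.3
```

{"method": "servo_tool", "body": {"rows": [{"dx":0,"dy":0,"dz":0,"wx":0,"wy":0,"wz":0,"fingers":0},{"dx":0,"dy":0,"dz":0,"wx":0,"wy":0,"wz":0,"fingers":0},{"dx":0,"dy":0,"dz":0,"wx":0,"wy":0,"wz":0,"fingers":0}]}}

```text
clock: 25.5
eef_pos: [458.9, 295.6, 107.7]
tool_rot: [-0.852, 1.568, -2.135]
force: [-0.0, -0.1, -1.0]
width: 85.4
```

```bash
python3 - <<'E'
from h import *
st(); im=save('scene','s17.png'); print(dets('scene',im)); cv2.imwrite('pics/s17a.png',cv2.cvtColor(cv2.resize(im[130:310,330:500],None,fx=4,fy=4,interpolation=cv2.INTER_CUBIC),cv2.COLOR_RGB2BGR))
plan([458,298,9],-1.276,3)
E
```

```text
t 25.50 pos [458.9 295.6 107.7] phi -1.283 tilt [-0.001 -0.002 -1.   ] w 85.4 F [-0.  -0.1 -1. ] q [-0.67  0.66  0.07  1.92 -0.08  0.57 -1.83]
[(430.9, -247.6, 117, 58, 0.007), (460.0, 299.6, 109, 56, 0.288)]
n 3 d [ -1.2   2.2 -99. ] rv [-0.007  0.001  0.001]
([0.044, -0.0002, -0.0011], [-0.02, 0.0, 0.0])
```

View pics/s17a.png

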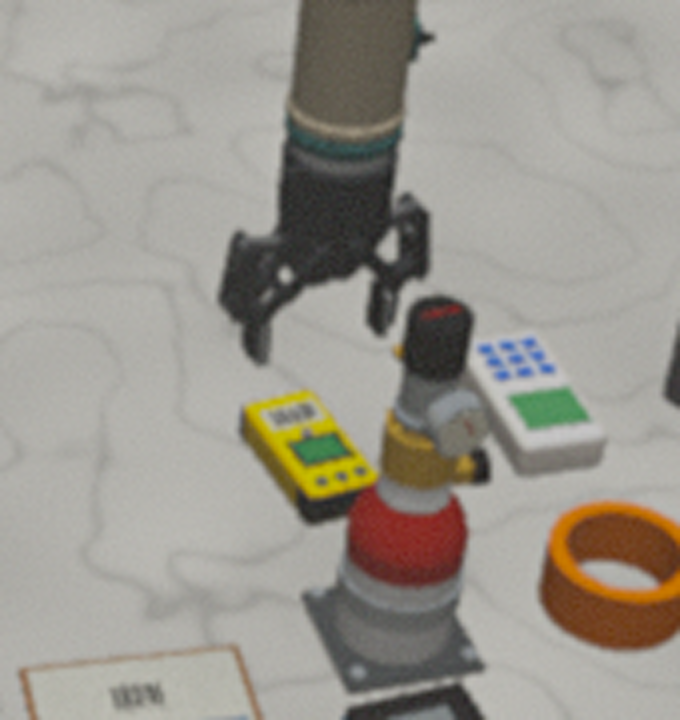

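{"method": "servo_tool", "body": {"rows": [{"dx":0.04,"dy":0,"dz":-0.002,"wx":0,"wy":0,"wz":0,"fingers":0},{"dx":0.05,"dy":0,"dz":-0.001,"wx":0,"wy":0,"wz":0,"fingers":0},{"dx":0.03,"dy":0,"dz":0,"wx":0,"wy":0,"wz":0,"fingers":0},{"dx":0.011,"dy":0,"dz":0,"wx":0,"wy":0,"wz":0,"fingers":0},{"dx":0,"dy":0,"dz":0,"wx":0,"wy":0,"wz":0,"fingers":0}]}}

```text
clock: 26.18
eef_pos: [458.6, 299.2, 10.1]
tool_rot: [-0.747, 1.57, -2.029]
force: [-0.4, 0.7, 0.6]
width: 85.4
```

{"method": "servo_tool", "body": {"rows": [{"dx":0,"dy":0,"dz":0,"wx":0,"wy":0,"wz":0,"fingers":1},{"dx":0,"dy":0,"dz":0,"wx":0,"wy":0,"wz":0,"fingers":1},{"dx":0,"dy":0,"dz":0,"wx":0,"wy":0,"wz":0,"fingers":1},{"dx":0,"dy":0,"dz":0,"wx":0,"wy":0,"wz":0,"fingers":1}]}}

```text
clock: 26.68
eef_pos: [459.1, 300.5, 11.5]
tool_rot: [1.928, 1.569, 0.648]
force: [-0.1, -0.1, 4.8]
width: 56.9
```

{"method": "servo_tool", "body": {"rows": [{"dx":-0.03,"dy":0,"dz":0,"wx":0,"wy":0,"wz":0,"fingers":1},{"dx":-0.05,"dy":0,"dz":0,"wx":0,"wy":0,"wz":0,"fingers":1},{"dx":-0.05,"dy":0,"dz":0,"wx":0,"wy":0,"wz":0,"fingers":1},{"dx":-0.04,"dy":0,"dz":0,"wx":0,"wy":0,"wz":0,"fingers":1},{"dx":0,"dy":0,"dz":0,"wx":0,"wy":0,"wz":0,"fingers":1}]}}

```text
clock: 27.3
eef_pos: [459.8, 300.9, 139.9]
tool_rot: [1.897, 1.565, 0.616]
force: [0.1, 0.1, -3.8]
width: 57.0
```

```bash
python3 - <<'E'
from h import *
st(); im=save('scene','s18.png'); cv2.imwrite('pics/s18a.png',cv2.cvtColor(cv2.resize(im[130:310,330:500],None,fx=4,fy=4,interpolation=cv2.INTER_CUBIC),cv2.COLOR_RGB2BGR))
plan([593,-245,150],-1.58,10)
E
```

```text
t 27.30 pos [459.8 300.9 139.9] phi -1.280 tilt [ 0.004  0.003 -1.   ] w 57.0 F [ 0.1  0.1 -3.8] q [-0.68  0.61  0.08  1.9  -0.08  0.64 -1.84]
n 10 d [ 134.3 -545.2   11.7] rv [ 0.3   -0.001 -0.002]
([-0.0016, -0.0036, 0.0748], [0.29, -0.0, -0.0])
([-0.0016, -0.0014, 0.0748], [0.29, -0.0, -0.0])
([-0.0016, 0.0008, 0.0749], [0.29, -0.0, -0.0])
([-0.0016, 0.0031, 0.0748], [0.29, -0.0, -0.0])
([-0.0016, 0.0053, 0.0747], [0.29, -0.0, -0.0])
([-0.0016, 0.0076, 0.0745], [0.29, -0.0, -0.0])
([-0.0016, 0.0098, 0.0742], [0.29, -0.0, -0.0])
([-0.0016, 0.012, 0.0739], [0.29, -0.0, -0.0])
([-0.0016, 0.0142, 0.0735], [0.29, -0.0, -0.0])
([-0.0016, 0.0164, 0.073], [0.29, -0.0, -0.0])
```

View pics/s18a.png

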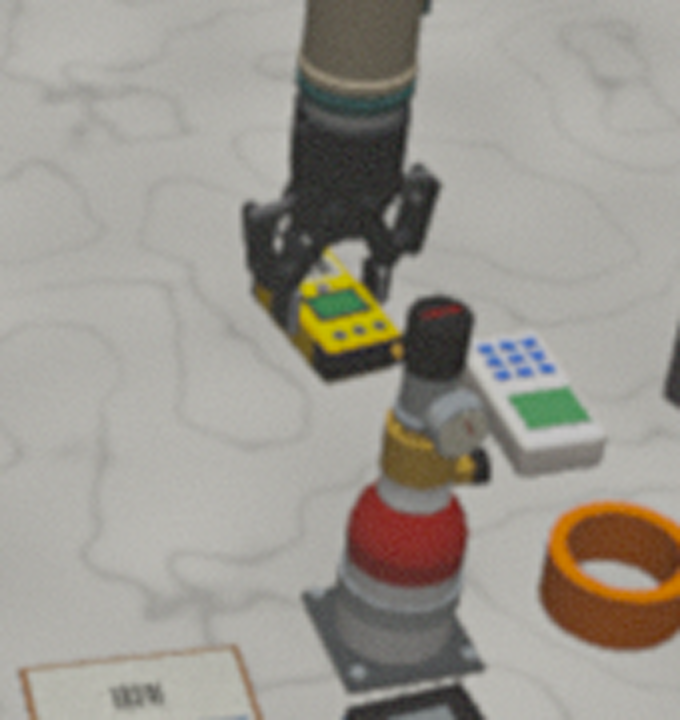

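{"method": "servo_tool", "body": {"rows": [{"dx":-0.0016,"dy":-0.0036,"dz":0.0748,"wx":0.29,"wy":0,"wz":0,"fingers":1},{"dx":-0.0016,"dy":-0.0014,"dz":0.0748,"wx":0.29,"wy":0,"wz":0,"fingers":1},{"dx":-0.0016,"dy":0.0008,"dz":0.075,"wx":0.29,"wy":0,"wz":0,"fingers":1},{"dx":-0.0016,"dy":0.003,"dz":0.0748,"wx":0.29,"wy":0,"wz":0,"fingers":1},{"dx":-0.0016,"dy":0.0053,"dz":0.0747,"wx":0.29,"wy":0,"wz":0,"fingers":1}]}}

```text
clock: 27.98
eef_pos: [524.4, 25.4, 141.9]
tool_rot: [-1.639, 1.568, -3.072]
force: [0.6, 0.1, -3.7]
width: 56.9
```

{"method": "servo_tool", "body": {"rows": [{"dx":-0.0016,"dy":0.0076,"dz":0.0745,"wx":0.29,"wy":0,"wz":0,"fingers":1},{"dx":-0.0016,"dy":0.0098,"dz":0.0742,"wx":0.29,"wy":0,"wz":0,"fingers":1},{"dx":0,"dy":0.012,"dz":0.074,"wx":0.29,"wy":0,"wz":0,"fingers":1},{"dx":0,"dy":0.0142,"dz":0.0735,"wx":0.29,"wy":0,"wz":0,"fingers":1},{"dx":0,"dy":0.0164,"dz":0.073,"wx":0.29,"wy":0,"wz":0,"fingers":1}]}}

```text
clock: 28.6
eef_pos: [590.7, -246.8, 143.7]
tool_rot: [-2.015, 1.567, 2.683]
force: [0.6, 1.0, -3.3]
width: 57.0
```

{"method": "servo_tool", "body": {"rows": [{"dx":0,"dy":0,"dz":0,"wx":0,"wy":0,"wz":0,"fingers":1},{"dx":0,"dy":0,"dz":0,"wx":0,"wy":0,"wz":0,"fingers":1},{"dx":0,"dy":0,"dz":0,"wx":0,"wy":0,"wz":0,"fingers":1},{"dx":0,"dy":0,"dz":0,"wx":0,"wy":0,"wz":0,"fingers":1}]}}

```text
clock: 29.1
eef_pos: [591.8, -243.9, 145.7]
tool_rot: [-2.649, 1.57, 2.052]
force: [-0.2, -0.8, -2.5]
width: 56.7
```

```bash
python3 - <<'E'
from h import *
st(); im=save('scene','s19.png'); cv2.imwrite('pics/s19a.png',cv2.cvtColor(cv2.resize(im[150:330,100:290],None,fx=4,fy=4,interpolation=cv2.INTER_CUBIC),cv2.COLOR_RGB2BGR))
e=ctrl.read_state()['eef_pos']
print([np.round((proj('scene',[e[0]+a,e[1],e[2]+23.5])-[100,150])*4) for a in(-56,0,56)])
plan([593,-246,21],-1.58,3)
E
```

```text
t 29.10 pos [ 591.8 -243.9  145.7] phi -1.582 tilt [-0.     0.001 -1.   ] w 56.7 F [-0.2 -0.8 -2.5] q [ 0.29  0.71  0.09  1.63 -0.08  0.81 -1.16]
[array([425., 319.]), array([418., 375.]), array([411., 435.])]
n 3 d [   1.2   -1.7 -124.9] rv [-0.002 -0.     0.   ]
([0.0555, 0.0005, 0.0008], [-0.01, -0.0, 0.0])
```

View pics/s19a.png

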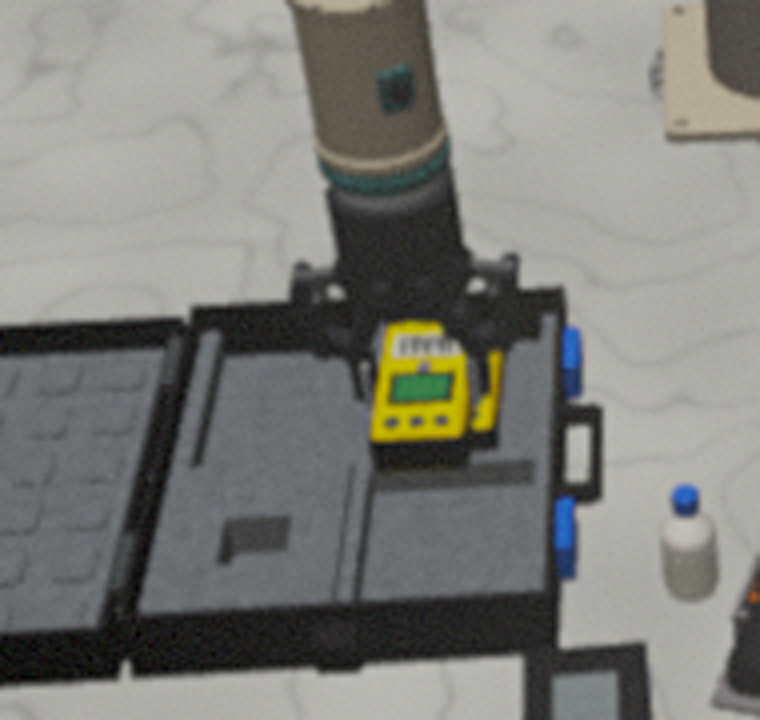

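{"method": "servo_tool", "body": {"rows": [{"dx":0.04,"dy":0,"dz":0.003,"wx":0,"wy":0,"wz":0,"fingers":1},{"dx":0.05,"dy":0,"dz":0,"wx":0,"wy":0,"wz":0,"fingers":1},{"dx":0.04,"dy":0,"dz":0,"wx":0,"wy":0,"wz":0,"fingers":1},{"dx":0.025,"dy":0,"dz":0,"wx":0,"wy":0,"wz":0,"fingers":1},{"dx":0.01,"dy":0,"dz":0,"wx":0,"wy":0,"wz":0,"fingers":1}]}}

```text
clock: 29.78
eef_pos: [591.5, -247.5, 21.4]
tool_rot: [-1.953, 1.57, 2.747]
force: [0.6, -0.5, -1.9]
width: 56.9
```

{"method": "servo_tool", "body": {"rows": [{"dx":0,"dy":0,"dz":0,"wx":0,"wy":0,"wz":0,"fingers":1},{"dx":0,"dy":0,"dz":0,"wx":0,"wy":0,"wz":0,"fingers":1}]}}

```text
clock: 30.02
eef_pos: [592.6, -248.3, 23.4]
tool_rot: [1.199, 1.569, -0.385]
force: [0.3, -0.1, -2.5]
width: 56.7
```

{"method": "servo_tool", "body": {"rows": [{"dx":0.005,"dy":0,"dz":0,"wx":0,"wy":0,"wz":0,"fingers":1},{"dx":0,"dy":0,"dz":0,"wx":0,"wy":0,"wz":0,"fingers":1},{"dx":0,"dy":0,"dz":0,"wx":0,"wy":0,"wz":0,"fingers":0.18},{"dx":0,"dy":0,"dz":0,"wx":0,"wy":0,"wz":0,"fingers":0.18},{"dx":0,"dy":0,"dz":0,"wx":0,"wy":0,"wz":0,"fingers":0.18}]}}

```text
clock: 30.65
eef_pos: [591.7, -247.8, 18.5]
tool_rot: [-2.169, 1.571, 2.53]
force: [-0.3, 0.6, 0.1]
width: 70.1
```

{"method": "servo_tool", "body": {"rows": [{"dx":-0.03,"dy":0,"dz":0,"wx":0,"wy":0,"wz":0,"fingers":0.18},{"dx":-0.06,"dy":0,"dz":0,"wx":0,"wy":0,"wz":0,"fingers":0.18},{"dx":-0.08,"dy":0,"dz":0,"wx":0,"wy":0,"wz":0,"fingers":0},{"dx":-0.08,"dy":0,"dz":0,"wx":0,"wy":0,"wz":0,"fingers":0},{"dx":-0.08,"dy":0,"dz":0,"wx":0,"wy":0,"wz":0,"fingers":0}]}}

```text
clock: 31.28
eef_pos: [591.4, -247.8, 268.0]
tool_rot: [1.227, 1.571, -0.357]
force: [1.7, -0.8, -0.6]
width: 85.5
```

```bash
python3 - <<'E'
from h import *
st(); im=save('scene','s20.png'); print(dets('scene',im))
st()
E
```

```text
t 31.27 pos [ 591.4 -247.8  268. ] phi -1.584 tilt [ 0. -0. -1.] w 85.5 F [ 1.7 -0.8 -0.6] q [ 0.29  0.58  0.11  1.5  -0.07  1.06 -1.17]
[(506.5, -247.6, 268, 58, -0.0)]
t 31.32 pos [ 595.6 -249.7  277.1] phi -1.584 tilt [ 0.014 -0.005 -1.   ] w 85.6 F [ 2.1 -1.1  6.4] q [ 0.29  0.57  0.11  1.49 -0.07  1.07 -1.17]
```

View pics/s20.png

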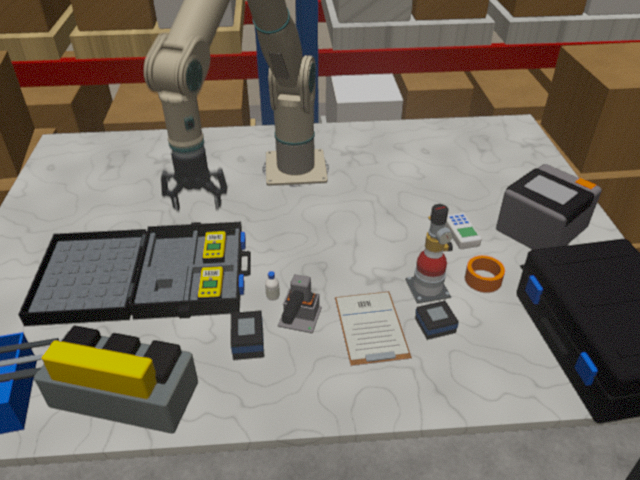

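```bash
python3 - <<'E'
from h import *
st(); plan([621,325,305],-1.584+12*.10472,12)
E
```

```text
t 31.32 pos [ 595.6 -249.7  277.1] phi -1.584 tilt [ 0.014 -0.005 -1.   ] w 85.6 F [ 2.1 -1.1  6.4] q [ 0.29  0.57  0.11  1.49 -0.07  1.07 -1.17]
n 12 d [ 25.4 574.7  27.9] rv [-1.257  0.013 -0.009]
([-0.0034, 0.002, -0.0639], [-1.0, 0.01, -0.01])
([-0.0033, 0.0087, -0.0633], [-1.0, 0.01, -0.01])
([-0.0033, 0.0152, -0.0621], [-1.0, 0.01, -0.01])
([-0.0032, 0.0216, -0.0601], [-1.0, 0.01, -0.01])
([-0.0032, 0.0278, -0.0575], [-1.0, 0.01, -0.01])
([-0.0031, 0.0337, -0.0543], [-1.0, 0.01, -0.01])
([-0.0031, 0.0392, -0.0505], [-1.0, 0.01, -0.01])
([-0.0031, 0.0442, -0.0461], [-1.0, 0.01, -0.01])
([-0.0031, 0.0488, -0.0413], [-1.0, 0.01, -0.01])
([-0.0031, 0.0529, -0.0359], [-1.0, 0.01, -0.01])
([-0.0031, 0.0563, -0.0302], [-1.0, 0.01, -0.01])
([-0.0031, 0.0592, -0.0242], [-1.0, 0.01, -0.01])
```

{"method": "servo_tool", "body": {"rows": [{"dx":-0.0045,"dy":0.002,"dz":-0.064,"wx":-1,"wy":0,"wz":0,"fingers":0},{"dx":-0.0045,"dy":0.0087,"dz":-0.0633,"wx":-1,"wy":0,"wz":0,"fingers":0},{"dx":-0.0045,"dy":0.0152,"dz":-0.062,"wx":-1,"wy":0,"wz":0,"fingers":0},{"dx":-0.0045,"dy":0.0216,"dz":-0.06,"wx":-1,"wy":0,"wz":0,"fingers":0},{"dx":-0.0045,"dy":0.0278,"dz":-0.0575,"wx":-1,"wy":0,"wz":0,"fingers":0}]}}

```text
clock: 31.95
eef_pos: [602.2, -7.1, 282.8]
tool_rot: [-0.468, 1.571, -1.526]
force: [0.8, -0.4, 0.4]
width: 85.3
```

{"method": "servo_tool", "body": {"rows": [{"dx":-0.0045,"dy":0.0337,"dz":-0.0543,"wx":-1,"wy":0,"wz":0,"fingers":0},{"dx":-0.0045,"dy":0.039,"dz":-0.0505,"wx":-1,"wy":0,"wz":0,"fingers":0},{"dx":-0.0045,"dy":0.044,"dz":-0.046,"wx":-1,"wy":0,"wz":0,"fingers":0},{"dx":-0.0045,"dy":0.049,"dz":-0.0413,"wx":-1,"wy":0,"wz":0,"fingers":0},{"dx":-0.0045,"dy":0.053,"dz":-0.036,"wx":-1,"wy":0,"wz":0,"fingers":0}]}}

```text
clock: 32.58
eef_pos: [613.0, 232.2, 299.6]
tool_rot: [-1.187, 1.571, -1.72]
force: [0.4, -0.0, -0.0]
width: 85.4
```

{"method": "servo_tool", "body": {"rows": [{"dx":-0.003,"dy":0.056,"dz":-0.03,"wx":-1,"wy":0,"wz":0,"fingers":0},{"dx":-0.003,"dy":0.059,"dz":-0.024,"wx":-1,"wy":0,"wz":0,"fingers":0},{"dx":0,"dy":0,"dz":0,"wx":-1,"wy":0,"wz":0,"fingers":0},{"dx":0,"dy":0,"dz":0,"wx":-1,"wy":0,"wz":0,"fingers":0},{"dx":0,"dy":0,"dz":0,"wx":-1,"wy":0,"wz":0,"fingers":0}]}}

```text
clock: 33.2
eef_pos: [617.3, 326.2, 303.6]
tool_rot: [-2.365, 1.57, -2.375]
force: [0.0, -0.3, 0.7]
width: 85.5
```

{"method": "servo_tool", "body": {"rows": [{"dx":0,"dy":0,"dz":0,"wx":-1,"wy":0,"wz":0,"fingers":0},{"dx":0,"dy":0,"dz":0,"wx":-1,"wy":0,"wz":0,"fingers":0},{"dx":0,"dy":0,"dz":0,"wx":-1,"wy":0,"wz":0,"fingers":0},{"dx":0,"dy":0,"dz":0,"wx":-1,"wy":0,"wz":0,"fingers":0},{"dx":0,"dy":0,"dz":0,"wx":-1,"wy":0,"wz":0,"fingers":0}]}}

```text
clock: 33.83
eef_pos: [617.4, 326.0, 303.7]
tool_rot: [-2.957, 1.57, -2.443]
force: [-0.5, 0.1, -0.5]
width: 85.2
```

{"method": "servo_tool", "body": {"rows": [{"dx":0,"dy":0,"dz":0,"wx":-1,"wy":0,"wz":0,"fingers":0},{"dx":0,"dy":0,"dz":0,"wx":-1,"wy":0,"wz":0,"fingers":0},{"dx":0,"dy":0,"dz":0,"wx":-1,"wy":0,"wz":0,"fingers":0},{"dx":0,"dy":0,"dz":0,"wx":-1,"wy":0,"wz":0,"fingers":0},{"dx":0,"dy":0,"dz":0,"wx":-1,"wy":0,"wz":0,"fingers":0}]}}

```text
clock: 34.45
eef_pos: [617.4, 325.9, 303.7]
tool_rot: [2.81, 1.57, -2.436]
force: [0.9, -1.0, -0.5]
width: 85.6
```

{"method": "servo_tool", "body": {"rows": [{"dx":0,"dy":0,"dz":0,"wx":-1,"wy":0,"wz":0,"fingers":0},{"dx":0,"dy":0,"dz":0,"wx":-1,"wy":0,"wz":0,"fingers":0},{"dx":0,"dy":0,"dz":0,"wx":-1,"wy":0,"wz":0,"fingers":0},{"dx":0,"dy":0,"dz":0,"wx":-1,"wy":0,"wz":0,"fingers":0},{"dx":0,"dy":0,"dz":0,"wx":-1,"wy":0,"wz":0,"fingers":0}]}}

```text
clock: 35.08
eef_pos: [617.4, 325.9, 303.7]
tool_rot: [2.449, 1.57, -2.274]
force: [-1.2, 0.3, -0.2]
width: 85.3
```

{"method": "servo_tool", "body": {"rows": [{"dx":0,"dy":0,"dz":0,"wx":-1,"wy":0,"wz":0,"fingers":0},{"dx":0,"dy":0,"dz":0,"wx":-1,"wy":0,"wz":0,"fingers":0},{"dx":0,"dy":0,"dz":0,"wx":-1,"wy":0,"wz":0,"fingers":0},{"dx":0,"dy":0,"dz":0,"wx":-1,"wy":0,"wz":0,"fingers":0},{"dx":0,"dy":0,"dz":0,"wx":-1,"wy":0,"wz":0,"fingers":0}]}}

```text
clock: 35.7
eef_pos: [617.4, 325.9, 303.7]
tool_rot: [1.913, 1.57, -2.286]
force: [0.9, -0.3, -0.4]
width: 85.6
```

```bash
python3 - <<'E'
from h import *
st(); im=save('scene','s21.png'); cv2.imwrite('pics/s21a.png',cv2.cvtColor(cv2.resize(im[120:310,340:520],None,fx=4,fy=4,interpolation=cv2.INTER_CUBIC)[:600+160],cv2.COLOR_RGB2BGR))
st()
f=lambda p:np.round((proj('scene',p)-[340,120])*4)
e=np.array(ctrl.read_state()['eef_pos']);print('tip mid',f(e+[0,0,13]),'cap top',f([621,325,268]),f([624,328,268]))
E
```

```text
t 35.70 pos [617.4 325.9 303.7] phi 2.084 tilt [-0. -0. -1.] w 85.6 F [ 0.9 -0.3 -0.4] q [-0.13  0.76 -0.83  1.25  0.55  1.36  1.16]
t 35.75 pos [617.5 325.8 303.6] phi 2.087 tilt [-0.001 -0.    -1.   ] w 85.5 F [0.6 0.5 0.7] q [-0.13  0.76 -0.84  1.25  0.55  1.36  1.16]
tip mid [409. 280.] cap top [398. 351.] [404. 353.]
```

View pics/s21a.png

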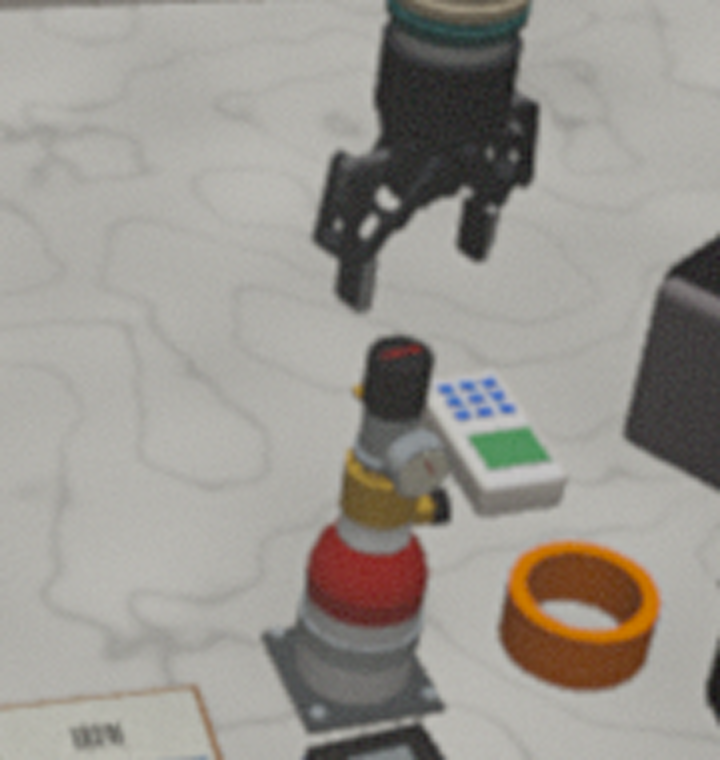

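{"method": "servo_tool", "body": {"rows": [{"dx":0.02,"dy":-0.001,"dz":-0.005,"wx":0,"wy":0,"wz":0,"fingers":0},{"dx":0.03,"dy":0,"dz":0,"wx":0,"wy":0,"wz":0,"fingers":0},{"dx":0.025,"dy":0,"dz":0,"wx":0,"wy":0,"wz":0,"fingers":0},{"dx":0.01,"dy":0,"dz":0,"wx":0,"wy":0,"wz":0,"fingers":0},{"dx":0,"dy":0,"dz":0,"wx":0,"wy":0,"wz":0,"fingers":0}]}}

```text
clock: 36.38
eef_pos: [619.8, 323.2, 239.9]
tool_rot: [1.454, 1.57, -2.749]
force: [0.5, 0.2, 0.5]
width: 85.2
```

```bash
python3 - <<'E'
from h import *
st(); im=save('scene','s22.png'); cv2.imwrite('pics/s22a.png',cv2.cvtColor(cv2.resize(im[160:280,380:500],None,fx=5,fy=5,interpolation=cv2.INTER_CUBIC),cv2.COLOR_RGB2BGR))
im=save('top','t22.png'); cv2.imwrite('pics/t22a.png',cv2.cvtColor(cv2.resize(im[170:290,160:300],None,fx=5,fy=5,interpolation=cv2.INTER_CUBIC),cv2.COLOR_RGB2BGR))
st()
E
```

```text
t 36.38 pos [619.8 323.2 239.9] phi 2.081 tilt [-0.001 -0.    -1.   ] w 85.2 F [0.5 0.2 0.5] q [-0.12  0.81 -0.81  1.33  0.59  1.24  1.12]
t 36.48 pos [620.2 323.7 241.2] phi 2.081 tilt [ 0.001  0.001 -1.   ] w 85.5 F [ 0.1 -0.4 -0.1] q [-0.12  0.81 -0.81  1.33  0.59  1.24  1.12]
```

View pics/s22a.png

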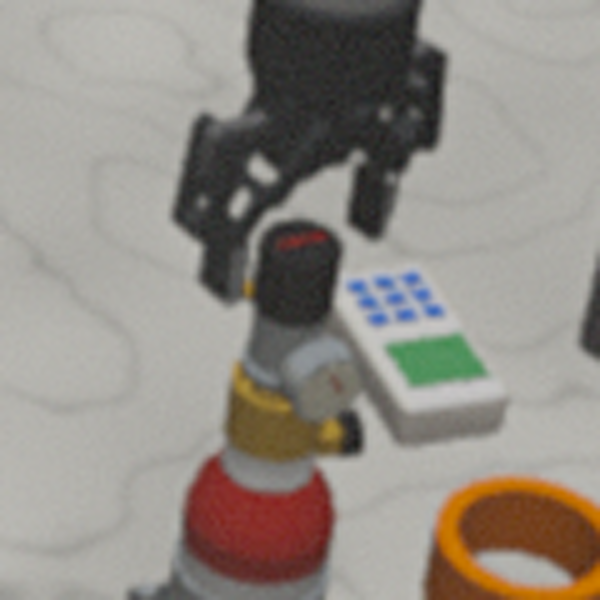

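View pics/t22a.png

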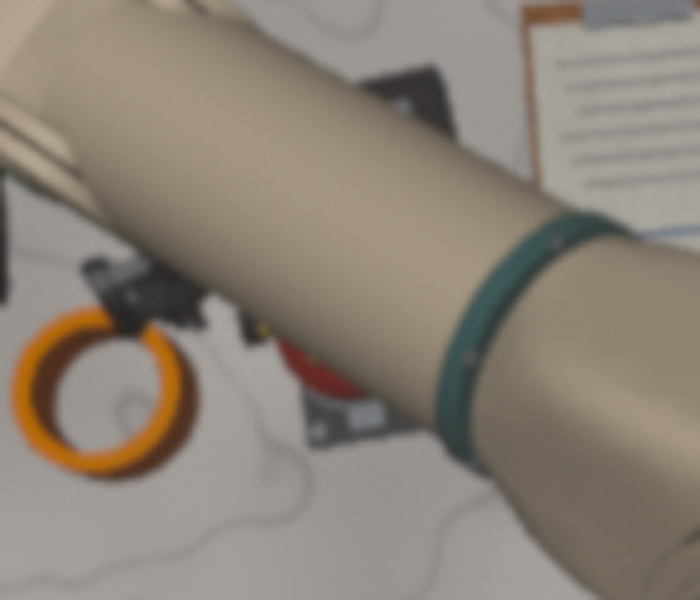

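{"method": "servo_tool", "body": {"rows": [{"dx":0,"dy":0,"dz":0,"wx":0,"wy":0,"wz":0,"fingers":1},{"dx":0,"dy":0,"dz":0,"wx":0,"wy":0,"wz":0,"fingers":1},{"dx":0,"dy":0,"dz":0,"wx":0,"wy":0,"wz":0,"fingers":1},{"dx":0,"dy":0,"dz":0,"wx":0,"wy":0,"wz":0,"fingers":1},{"dx":0,"dy":0,"dz":0,"wx":0,"wy":0,"wz":0,"fingers":1}]}}

```text
clock: 37.1
eef_pos: [620.2, 323.6, 241.2]
tool_rot: [-1.389, 1.57, 0.692]
force: [0.4, 0.6, 4.0]
width: 38.4
```

```bash
python3 - <<'E'
from h import *
st(); s,R=cur(); F=np.array(s['force']); print('tool F',R.T@F, s['torque'])
E
```

```text
t 37.10 pos [620.2 323.6 241.2] phi 2.081 tilt [ 0.001  0.001 -1.   ] w 38.4 F [0.4 0.6 4. ] q [-0.12  0.81 -0.81  1.33  0.59  1.24  1.12]
tool F [-3.98018402 -0.61578734  0.36478317] [ 0.02700215  0.01781817 -0.02834586]
```

{"method": "servo_tool", "body": {"rows": [{"dx":-0.0007,"dy":0,"dz":0,"wx":1,"wy":0,"wz":0,"fingers":1},{"dx":-0.0007,"dy":0,"dz":0,"wx":1,"wy":0,"wz":0,"fingers":1},{"dx":-0.0008,"dy":0,"dz":0,"wx":1,"wy":0,"wz":0,"fingers":1},{"dx":-0.0007,"dy":0,"dz":0,"wx":1,"wy":0,"wz":0,"fingers":1},{"dx":-0.0008,"dy":0,"dz":0,"wx":1,"wy":0,"wz":0,"fingers":1}]}}

```text
clock: 37.72
eef_pos: [619.7, 323.7, 242.4]
tool_rot: [0.752, 1.57, 2.307]
force: [0.1, 0.7, -2.4]
width: 38.6
```

```bash
python3 - <<'E'
from h import *
st(); s,R=cur(); print(s['torque']); im=save('scene','s23.png'); cv2.imwrite('pics/s23a.png',cv2.cvtColor(cv2.resize(im[160:280,380:500],None,fx=5,fy=5,interpolation=cv2.INTER_CUBIC),cv2.COLOR_RGB2BGR))
E
```

```text
t 37.73 pos [619.7 323.7 242.4] phi 1.554 tilt [-0.001  0.001 -1.   ] w 38.6 F [ 0.1  0.7 -2.4] q [-0.17  0.77 -0.69  1.33  0.49  1.21  0.66]
[ 0.51288791 -0.24405532  0.02295113]
```

View pics/s23a.png

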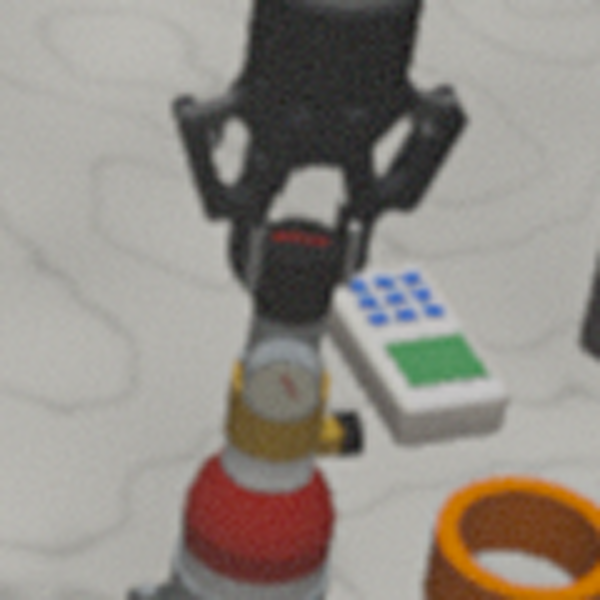

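{"method": "servo_tool", "body": {"rows": [{"dx":-0.0007,"dy":0,"dz":0,"wx":1,"wy":0,"wz":0,"fingers":1},{"dx":-0.0007,"dy":0,"dz":0,"wx":1,"wy":0,"wz":0,"fingers":1},{"dx":-0.0008,"dy":0,"dz":0,"wx":1,"wy":0,"wz":0,"fingers":1},{"dx":-0.0007,"dy":0,"dz":0,"wx":1,"wy":0,"wz":0,"fingers":1},{"dx":-0.0008,"dy":0,"dz":0,"wx":1,"wy":0,"wz":0,"fingers":1}]}}

```text
clock: 38.4
eef_pos: [620.2, 324.1, 245.3]
tool_rot: [0.264, 1.569, 1.296]
force: [1.6, 2.4, -2.9]
width: 38.3
```

{"method": "servo_tool", "body": {"rows": [{"dx":-0.0007,"dy":0,"dz":0,"wx":1,"wy":0,"wz":0,"fingers":1},{"dx":-0.0007,"dy":0,"dz":0,"wx":1,"wy":0,"wz":0,"fingers":1},{"dx":-0.0008,"dy":0,"dz":0,"wx":1,"wy":0,"wz":0,"fingers":1},{"dx":-0.0007,"dy":0,"dz":0,"wx":1,"wy":0,"wz":0,"fingers":1},{"dx":-0.0008,"dy":0,"dz":0,"wx":1,"wy":0,"wz":0,"fingers":1}]}}

```text
clock: 39.02
eef_pos: [620.7, 324.3, 248.1]
tool_rot: [0.446, 1.568, 0.955]
force: [2.7, 2.2, -3.3]
width: 38.4
```

{"method": "servo_tool", "body": {"rows": [{"dx":-0.0007,"dy":0,"dz":0,"wx":1,"wy":0,"wz":0,"fingers":1},{"dx":-0.0007,"dy":0,"dz":0,"wx":1,"wy":0,"wz":0,"fingers":1},{"dx":-0.0008,"dy":0,"dz":0,"wx":1,"wy":0,"wz":0,"fingers":1},{"dx":-0.0007,"dy":0,"dz":0,"wx":1,"wy":0,"wz":0,"fingers":1},{"dx":-0.0008,"dy":0,"dz":0,"wx":1,"wy":0,"wz":0,"fingers":1}]}}

```text
clock: 39.65
eef_pos: [620.9, 324.0, 250.9]
tool_rot: [0.728, 1.568, 0.713]
force: [3.4, 2.5, -3.3]
width: 38.0
```

```bash
python3 - <<'E'
from h import *
st(); s,R=cur(); print(s['torque']); im=save('scene','s24.png'); cv2.imwrite('pics/s24a.png',cv2.cvtColor(cv2.resize(im[160:280,380:500],None,fx=5,fy=5,interpolation=cv2.INTER_CUBIC),cv2.COLOR_RGB2BGR))
E
```

```text
t 39.65 pos [620.9 324.  250.9] phi -0.015 tilt [ 0.002  0.002 -1.   ] w 38.0 F [ 3.4  2.5 -3.3] q [-0.37  0.7  -0.3   1.33  0.21  1.14 -0.7 ]
[ 0.68154789 -0.89828935  0.06007428]
```

View pics/s24a.png

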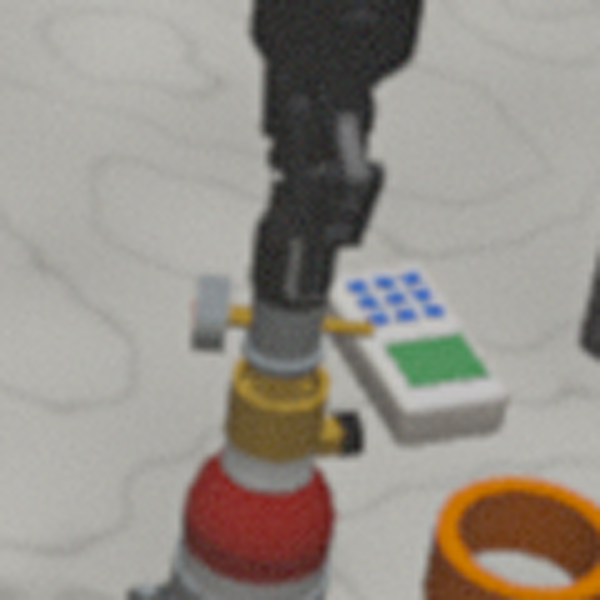

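Rising as expected, with a 2.1 rad turn so far. Continuing.

{"method": "servo_tool", "body": {"rows": [{"dx":-0.0007,"dy":0,"dz":0,"wx":1,"wy":0,"wz":0,"fingers":1},{"dx":-0.0007,"dy":0,"dz":0,"wx":1,"wy":0,"wz":0,"fingers":1},{"dx":-0.0008,"dy":0,"dz":0,"wx":1,"wy":0,"wz":0,"fingers":1},{"dx":-0.0007,"dy":0,"dz":0,"wx":1,"wy":0,"wz":0,"fingers":1},{"dx":-0.0008,"dy":0,"dz":0,"wx":1,"wy":0,"wz":0,"fingers":1}]}}

```text
clock: 40.33
eef_pos: [620.7, 323.8, 253.6]
tool_rot: [1.17, 1.569, 0.632]
force: [3.1, 2.2, -3.7]
width: 38.5
```

{"method": "servo_tool", "body": {"rows": [{"dx":-0.0007,"dy":0,"dz":0,"wx":1,"wy":0,"wz":0,"fingers":1},{"dx":-0.0007,"dy":0,"dz":0,"wx":1,"wy":0,"wz":0,"fingers":1},{"dx":-0.0008,"dy":0,"dz":0,"wx":1,"wy":0,"wz":0,"fingers":1},{"dx":-0.0007,"dy":0,"dz":0,"wx":1,"wy":0,"wz":0,"fingers":1},{"dx":-0.0008,"dy":0,"dz":0,"wx":1,"wy":0,"wz":0,"fingers":1}]}}

```text
clock: 40.95
eef_pos: [620.6, 323.9, 256.4]
tool_rot: [1.757, 1.569, 0.696]
force: [2.8, 2.9, -4.2]
width: 38.7
```

{"method": "servo_tool", "body": {"rows": [{"dx":-0.0007,"dy":0,"dz":0,"wx":1,"wy":0,"wz":0,"fingers":1},{"dx":0,"dy":0,"dz":0,"wx":0,"wy":0,"wz":0,"fingers":1}]}}

```text
clock: 41.2
eef_pos: [620.2, 324.1, 257.1]
tool_rot: [2.116, 1.57, 0.954]
force: [2.9, 3.1, -4.3]
width: 38.2
```

```bash
python3 - <<'E'
from h import *
st(); s,R=cur(); print(s['torque'])
E
```

```text
t 41.20 pos [620.2 324.1 257.1] phi -1.162 tilt [ 0.001  0.001 -1.   ] w 38.2 F [ 2.9  3.1 -4.3] q [-0.52  0.68  0.    1.33 -0.    1.13 -1.68]
[ 0.83761541 -0.90371694 -0.02283667]
```

{"method": "servo_tool", "body": {"rows": [{"dx":-0.001,"dy":0,"dz":0,"wx":0.8,"wy":0,"wz":0,"fingers":1},{"dx":-0.003,"dy":0,"dz":0,"wx":0,"wy":0,"wz":0,"fingers":1},{"dx":-0.003,"dy":0,"dz":0,"wx":0,"wy":0,"wz":0,"fingers":1}]}}

```text
clock: 41.58
eef_pos: [619.8, 324.0, 262.6]
tool_rot: [3.107, 1.57, 1.861]
force: [2.9, 3.9, -6.2]
width: 38.1
```

{"method": "servo_tool", "body": {"rows": [{"dx":-0.005,"dy":0,"dz":0,"wx":0,"wy":0,"wz":0,"fingers":1},{"dx":-0.01,"dy":0,"dz":0,"wx":0,"wy":0,"wz":0,"fingers":1},{"dx":-0.015,"dy":0,"dz":0,"wx":0,"wy":0,"wz":0,"fingers":1},{"dx":-0.02,"dy":0,"dz":0,"wx":0,"wy":0,"wz":0,"fingers":1},{"dx":-0.01,"dy":0,"dz":0,"wx":0,"wy":0,"wz":0,"fingers":1}]}}

```text
clock: 42.2
eef_pos: [620.3, 323.2, 309.8]
tool_rot: [1.609, 1.569, 0.36]
force: [-0.3, 0.7, -4.0]
width: 38.4
```

```bash
python3 - <<'E'
from h import *
st(); im=save('scene','s25.png'); cv2.imwrite('pics/s25a.png',cv2.cvtColor(cv2.resize(im[130:290,370:500],None,fx=4.5,fy=4.5,interpolation=cv2.INTER_CUBIC),cv2.COLOR_RGB2BGR))
st()
E
```

```text
t 42.20 pos [620.3 323.2 309.8] phi -1.249 tilt [ 0.002  0.001 -1.   ] w 38.4 F [-0.3  0.7 -4. ] q [-0.54  0.65  0.03  1.25 -0.02  1.24 -1.76]
t 42.25 pos [620.6 323.4 310.5] phi -1.249 tilt [ 0.003  0.001 -1.   ] w 38.8 F [-0.   0.2 -2.7] q [-0.54  0.65  0.03  1.25 -0.02  1.24 -1.76]
```

View pics/s25a.png

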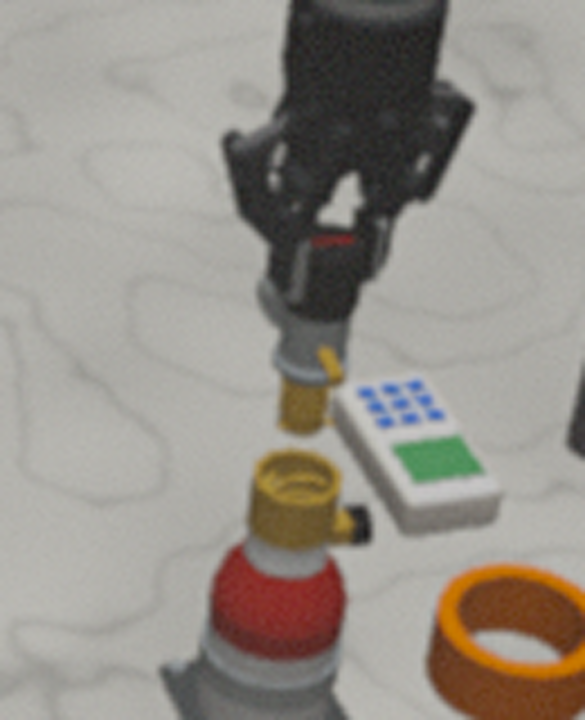

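```bash
python3 - <<'E'
from h import *
st(); plan([592,-369,260],-1.25,13)
E
```

```text
t 42.25 pos [620.6 323.4 310.5] phi -1.249 tilt [ 0.003  0.001 -1.   ] w 38.8 F [-0.   0.2 -2.7] q [-0.54  0.65  0.03  1.25 -0.02  1.24 -1.76]
n 13 d [ -28.6 -692.4  -50.5] rv [ 0.001 -0.    -0.003]
([0.0051, -0.0252, 0.0664], [0.0, -0.0, -0.0])
```

{"method": "servo_tool", "body": {"rows": [{"dx":0,"dy":-0.0126,"dz":0.0332,"wx":0,"wy":0,"wz":0,"fingers":1},{"dx":0,"dy":-0.0252,"dz":0.0664,"wx":0,"wy":0,"wz":0,"fingers":1},{"dx":0,"dy":-0.0252,"dz":0.0664,"wx":0,"wy":0,"wz":0,"fingers":1},{"dx":0.006,"dy":-0.0252,"dz":0.0664,"wx":0,"wy":0,"wz":0,"fingers":1},{"dx":0.006,"dy":-0.0252,"dz":0.0664,"wx":0,"wy":0,"wz":0,"fingers":1}]}}

```text
clock: 42.88
eef_pos: [609.8, 82.0, 299.0]
tool_rot: [0.523, 1.571, -0.726]
force: [0.8, -0.2, -2.7]
width: 38.5
```

{"method": "servo_tool", "body": {"rows": [{"dx":0.006,"dy":-0.0252,"dz":0.0664,"wx":0,"wy":0,"wz":0,"fingers":1},{"dx":0.006,"dy":-0.0252,"dz":0.0664,"wx":0,"wy":0,"wz":0,"fingers":1},{"dx":0.006,"dy":-0.0252,"dz":0.0664,"wx":0,"wy":0,"wz":0,"fingers":1},{"dx":0.006,"dy":-0.0252,"dz":0.0664,"wx":0,"wy":0,"wz":0,"fingers":1},{"dx":0.006,"dy":-0.0252,"dz":0.0664,"wx":0,"wy":0,"wz":0,"fingers":1}]}}

```text
clock: 43.5
eef_pos: [598.9, -183.9, 276.5]
tool_rot: [2.111, 1.571, 0.862]
force: [0.9, -0.4, -3.0]
width: 38.5
```

{"method": "servo_tool", "body": {"rows": [{"dx":0.006,"dy":-0.0252,"dz":0.0664,"wx":0,"wy":0,"wz":0,"fingers":1},{"dx":0.006,"dy":-0.0252,"dz":0.0664,"wx":0,"wy":0,"wz":0,"fingers":1},{"dx":0.006,"dy":-0.0252,"dz":0.0664,"wx":0,"wy":0,"wz":0,"fingers":1},{"dx":0.006,"dy":-0.0126,"dz":0.0332,"wx":0,"wy":0,"wz":0,"fingers":1},{"dx":0,"dy":0,"dz":0,"wx":0,"wy":0,"wz":0,"fingers":1}]}}

```text
clock: 44.12
eef_pos: [589.9, -371.4, 257.4]
tool_rot: [-1.631, 1.569, -2.884]
force: [0.2, 0.5, -3.7]
width: 38.3
```

{"method": "servo_tool", "body": {"rows": [{"dx":0.02,"dy":0,"dz":0,"wx":0,"wy":0,"wz":0,"fingers":1},{"dx":0.04,"dy":0,"dz":0,"wx":0,"wy":0,"wz":0,"fingers":1},{"dx":0.03,"dy":0,"dz":0,"wx":0,"wy":0,"wz":0,"fingers":1},{"dx":0,"dy":0,"dz":0,"wx":0,"wy":0,"wz":0,"fingers":1},{"dx":0,"dy":0,"dz":0,"wx":0,"wy":0,"wz":0,"fingers":1}]}}

```text
clock: 44.75
eef_pos: [592.5, -367.6, 191.6]
tool_rot: [1.228, 1.569, -0.019]
force: [0.6, -0.4, -2.4]
width: 38.5
```

```bash
python3 - <<'E'
from h import *
st(); im=save('scene','s26.png'); cv2.imwrite('pics/s26a.png',cv2.cvtColor(cv2.resize(im[170:320,110:260],None,fx=5,fy=5,interpolation=cv2.INTER_CUBIC)[:750],cv2.COLOR_RGB2BGR))
im=save('top','t26.png'); cv2.imwrite('pics/t26a.png',cv2.cvtColor(cv2.resize(im[190:310,390:520],None,fx=5,fy=5,interpolation=cv2.INTER_CUBIC),cv2.COLOR_RGB2BGR))
st()
E
```

```text
t 44.75 pos [ 592.5 -367.6  191.6] phi -1.247 tilt [ 0.001 -0.    -1.   ] w 38.5 F [ 0.6 -0.4 -2.4] q [ 0.48  0.74  0.06  1.41 -0.05  0.99 -0.69]
t 44.85 pos [ 592.6 -368.5  192.3] phi -1.248 tilt [ 0.002 -0.001 -1.   ] w 38.5 F [-0.7 -0.1 -2.8] q [ 0.48  0.74  0.06  1.41 -0.05  0.99 -0.69]
```

View pics/s26a.png

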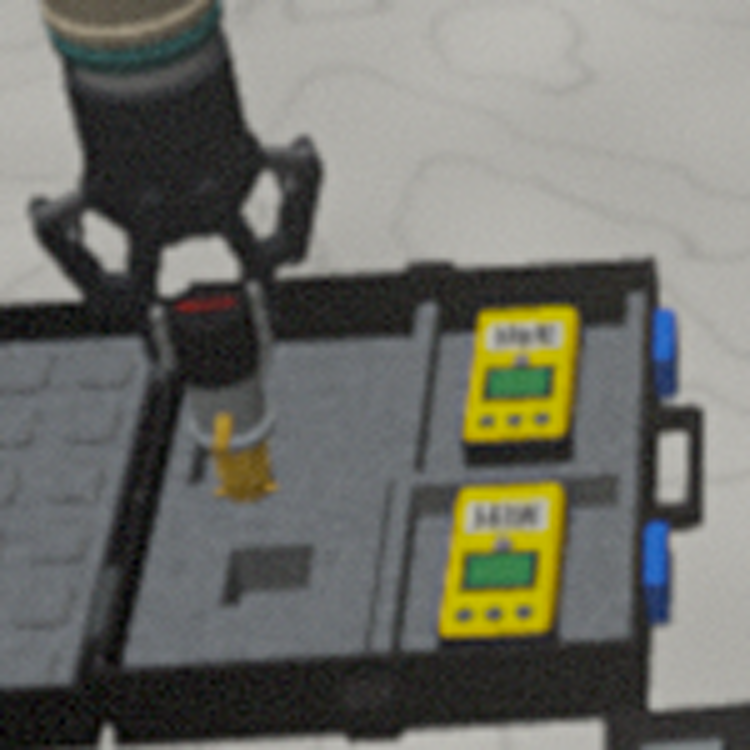

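View pics/t26a.png

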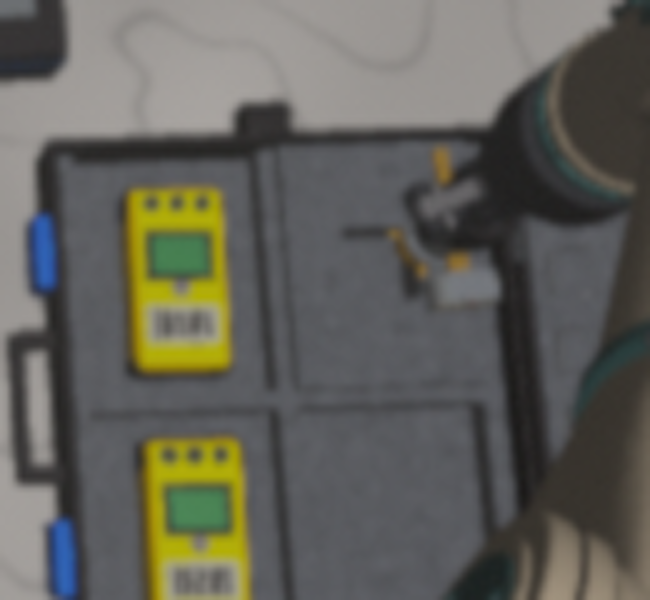

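```bash
python3 - <<'E'
from h import *
S=lambda x,y,z:np.round(back('scene',(110+x/5,170+y/5),z)[:2],1)
T=lambda x,y,z:np.round(back('top',(390+x/5,190+y/5),z)[:2],1)
print('pocket',S(267,575,41),[S(*p,41) for p in((233,548),(313,544),(220,606),(303,602))])
e=np.array(ctrl.read_state()['eef_pos']); 
print('foot px pred',(proj('scene',[e[0],e[1],e[2]-91])-[110,170])*5, 'obs foot ctr ~ (247,488)', S(247,488,e[2]-91))
f=lambda p:(proj('scene',p)-[110,170])*5
print('cap top pred',f([e[0],e[1],e[2]+27]), S(213,295,e[2]+27))
E
```

```text
pocket [ 596.  -366.8] [array([ 574.1, -387.3]), array([ 574.3, -345.7]), array([ 617.1, -387.9]), array([ 617.5, -345.6])]
foot px pred [243.65453129 485.0008048 ] obs foot ctr ~ (247,488) [ 595.  -366.5]
cap top pred [199.4666663  303.96813497] [ 586.1 -363. ]
```

{"method": "servo_tool", "body": {"rows": [{"dx":0.02,"dy":0,"dz":0,"wx":0,"wy":0,"wz":0,"fingers":1},{"dx":0.025,"dy":0,"dz":0,"wx":0,"wy":0,"wz":0,"fingers":1},{"dx":0.015,"dy":0,"dz":0,"wx":0,"wy":0,"wz":0,"fingers":1},{"dx":0,"dy":0,"dz":0,"wx":0,"wy":0,"wz":0,"fingers":1},{"dx":0,"dy":0,"dz":0,"wx":0,"wy":0,"wz":0,"fingers":1}]}}

```text
clock: 45.48
eef_pos: [591.8, -368.9, 146.1]
tool_rot: [0.693, 1.57, -0.556]
force: [-0.3, -1.4, -4.0]
width: 38.0
```

```bash
python3 - <<'E'
from h import *
st(); im=save('scene','s27.png'); cv2.imwrite('pics/s27a.png',cv2.cvtColor(cv2.resize(im[220:310,125:215],None,fx=8,fy=8,interpolation=cv2.INTER_CUBIC)[:750],cv2.COLOR_RGB2BGR))
e=np.array(ctrl.read_state()['eef_pos'])
f=lambda p:np.round((proj('scene',p)-[125,220])*8)
print('foot',f([e[0],e[1],e[2]-91]),'target foot', f([596,-366.8,e[2]-91]),'pocket',f([596,-366.8,41]))
E
```

```text
t 45.48 pos [ 591.8 -368.9  146.1] phi -1.249 tilt [ 0.001 -0.    -1.   ] w 38.0 F [-0.3 -1.4 -4. ] q [ 0.49  0.79  0.06  1.45 -0.05  0.91 -0.69]
foot [294. 480.] target foot [299. 488.] pocket [307. 520.]
```

View pics/s27a.png

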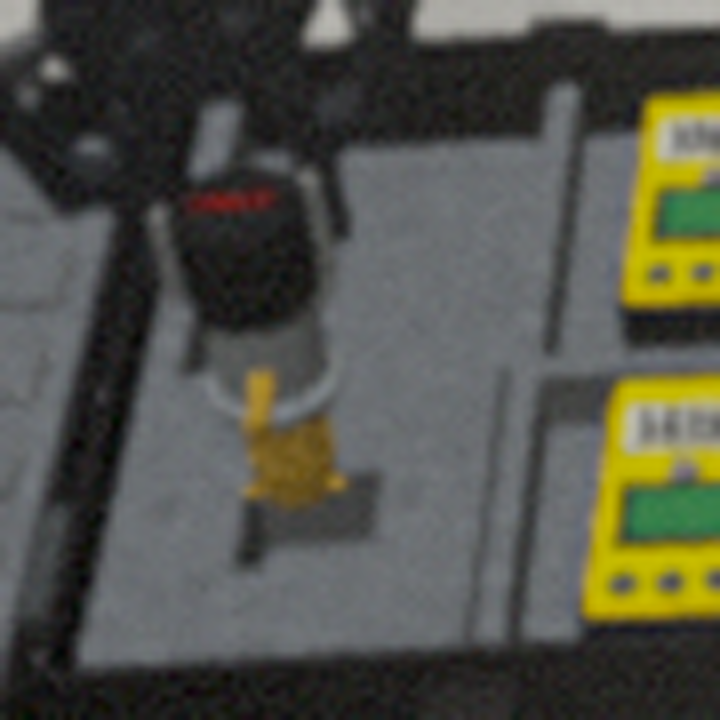

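{"method": "servo_tool", "body": {"rows": [{"dx":0,"dy":0.004,"dz":-0.001,"wx":0,"wy":0,"wz":0,"fingers":1},{"dx":0.01,"dy":0,"dz":0,"wx":0,"wy":0,"wz":0,"fingers":1},{"dx":0.008,"dy":0,"dz":0,"wx":0,"wy":0,"wz":0,"fingers":1},{"dx":0.006,"dy":0,"dz":0,"wx":0,"wy":0,"wz":0,"fingers":1},{"dx":0,"dy":0,"dz":0,"wx":0,"wy":0,"wz":0,"fingers":1}]}}

```text
clock: 46.15
eef_pos: [593.7, -366.8, 127.2]
tool_rot: [-2.38, 1.57, 2.654]
force: [-0.1, 0.1, -3.9]
width: 38.4
```

```bash
python3 - <<'E'
from h import *
st(); im=save('scene','s28.png'); cv2.imwrite('pics/s28a.png',cv2.cvtColor(cv2.resize(im[220:310,125:215],None,fx=8,fy=8,interpolation=cv2.INTER_CUBIC)[:750],cv2.COLOR_RGB2BGR))
im=save('top','t28.png'); cv2.imwrite('pics/t28a.png',cv2.cvtColor(cv2.resize(im[190:310,390:520],None,fx=5,fy=5,interpolation=cv2.INTER_CUBIC),cv2.COLOR_RGB2BGR))
E
```

```text
t 46.15 pos [ 593.7 -366.8  127.2] phi -1.249 tilt [-0.001  0.001 -1.   ] w 38.4 F [-0.1  0.1 -3.9] q [ 0.48  0.81  0.06  1.46 -0.05  0.88 -0.69]
```

View pics/s28a.png

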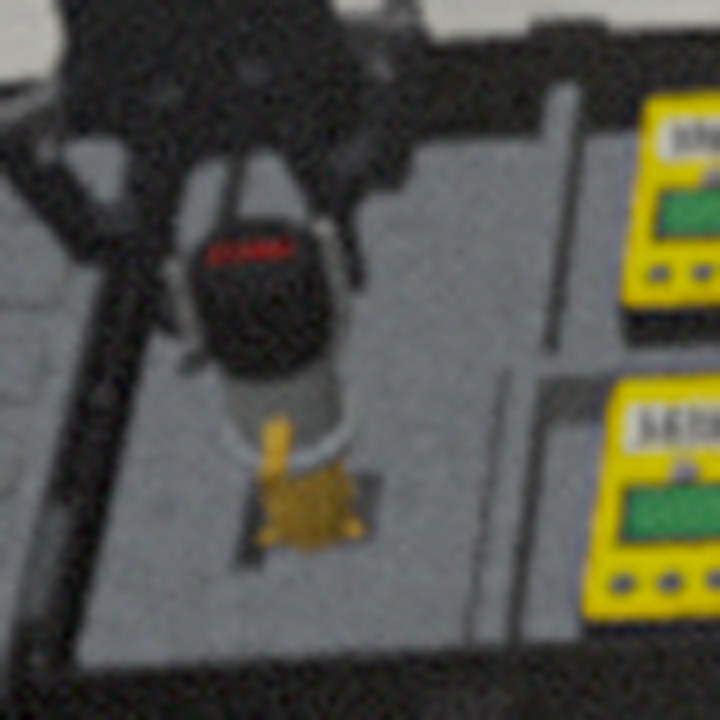

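View pics/t28a.png

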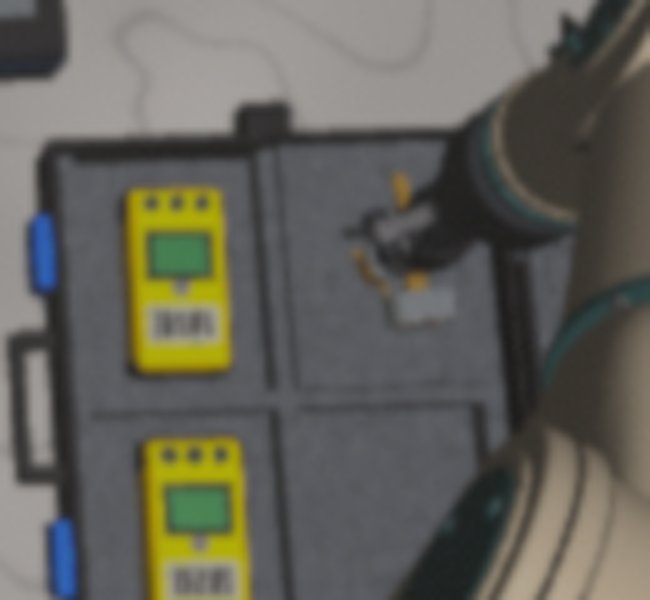

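{"method": "servo_tool", "body": {"rows": [{"dx":0.006,"dy":0.001,"dz":0,"wx":0,"wy":0,"wz":0,"fingers":1},{"dx":0.006,"dy":0.001,"dz":0,"wx":0,"wy":0,"wz":0,"fingers":1},{"dx":0.006,"dy":0,"dz":0,"wx":0,"wy":0,"wz":0,"fingers":1}]}}

```text
clock: 46.62
eef_pos: [595.6, -366.3, 114.0]
tool_rot: [3.119, 1.571, 1.87]
force: [-0.6, -0.6, -3.1]
width: 38.3
```

{"method": "servo_tool", "body": {"rows": [{"dx":0.006,"dy":0,"dz":0,"wx":0,"wy":0,"wz":0,"fingers":1},{"dx":0.004,"dy":0,"dz":0,"wx":0,"wy":0,"wz":0,"fingers":1},{"dx":0,"dy":0,"dz":0,"wx":0,"wy":0,"wz":0,"fingers":1}]}}

```text
clock: 47.0
eef_pos: [595.4, -366.4, 106.5]
tool_rot: [-2.464, 1.57, 2.57]
force: [1.0, 0.3, -4.1]
width: 38.1
```

```bash
python3 - <<'E'
from h import *
st(); im=save('scene','s29.png'); cv2.imwrite('pics/s29a.png',cv2.cvtColor(cv2.resize(im[220:310,125:215],None,fx=8,fy=8,interpolation=cv2.INTER_CUBIC)[:750],cv2.COLOR_RGB2BGR))
E
```

```text
t 47.00 pos [ 595.4 -366.4  106.5] phi -1.249 tilt [-0.001  0.    -1.   ] w 38.1 F [ 1.   0.3 -4.1] q [ 0.48  0.84  0.05  1.47 -0.05  0.84 -0.69]
```

View pics/s29a.png

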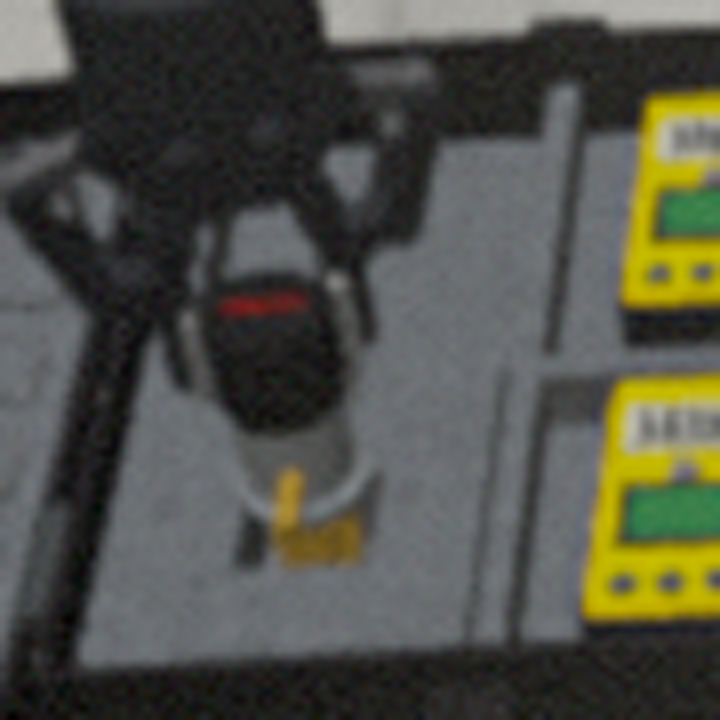

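{"method": "servo_tool", "body": {"rows": [{"dx":0.004,"dy":-0.001,"dz":0,"wx":0,"wy":0,"wz":0,"fingers":1},{"dx":0.004,"dy":0,"dz":0,"wx":0,"wy":0,"wz":0,"fingers":1},{"dx":0,"dy":0,"dz":0,"wx":0,"wy":0,"wz":0,"fingers":1}]}}

```text
clock: 47.42
eef_pos: [594.6, -366.5, 100.5]
tool_rot: [-2.497, 1.57, 2.537]
force: [0.2, 0.1, -2.7]
width: 38.0
```

{"method": "servo_tool", "body": {"rows": [{"dx":0.003,"dy":0,"dz":0,"wx":0,"wy":0,"wz":0,"fingers":1},{"dx":0,"dy":0,"dz":0,"wx":0,"wy":0,"wz":0,"fingers":1}]}}

```text
clock: 47.68
eef_pos: [595.2, -366.8, 99.2]
tool_rot: [0.833, 1.57, -0.416]
force: [-0.1, 0.9, 0.7]
width: 38.1
```

{"method": "servo_tool", "body": {"rows": [{"dx":0,"dy":0,"dz":0,"wx":0,"wy":0,"wz":0,"fingers":0.3},{"dx":0,"dy":0,"dz":0,"wx":0,"wy":0,"wz":0,"fingers":0},{"dx":0,"dy":0,"dz":0,"wx":0,"wy":0,"wz":0,"fingers":0},{"dx":-0.01,"dy":0,"dz":0,"wx":0,"wy":0,"wz":0,"fingers":0},{"dx":-0.03,"dy":0,"dz":0,"wx":0,"wy":0,"wz":0,"fingers":0}]}}

```text
clock: 48.3
eef_pos: [594.1, -366.2, 128.1]
tool_rot: [-2.431, 1.568, 2.603]
force: [0.0, -0.4, -0.8]
width: 85.3
```

{"method": "servo_tool", "body": {"rows": [{"dx":-0.06,"dy":0,"dz":0,"wx":0,"wy":0,"wz":0,"fingers":0},{"dx":-0.08,"dy":0,"dz":0,"wx":0,"wy":0,"wz":0,"fingers":0},{"dx":-0.06,"dy":0,"dz":0,"wx":0,"wy":0,"wz":0,"fingers":0},{"dx":-0.02,"dy":-0.07,"dz":0,"wx":0,"wy":0,"wz":0,"fingers":0},{"dx":0,"dy":-0.07,"dz":0,"wx":0,"wy":0,"wz":0,"fingers":0}]}}

```text
clock: 48.92
eef_pos: [495.1, -400.8, 296.2]
tool_rot: [0.515, 1.566, -0.733]
force: [-0.1, -0.4, -1.1]
width: 85.5
```

{"method": "servo_tool", "body": {"rows": [{"dx":0,"dy":0,"dz":0,"wx":0,"wy":0,"wz":0,"fingers":0},{"dx":0,"dy":0,"dz":0,"wx":0,"wy":0,"wz":0,"fingers":0},{"dx":0,"dy":0,"dz":0,"wx":0,"wy":0,"wz":0,"fingers":0},{"dx":0,"dy":0,"dz":0,"wx":0,"wy":0,"wz":0,"fingers":0}]}}

```text
clock: 49.42
eef_pos: [496.3, -399.1, 293.3]
tool_rot: [2.846, 1.57, 1.599]
force: [-0.1, 0.0, -0.8]
width: 85.2
```

```bash
python3 - <<'E'
from h import *
st(); im=save('scene','s30.png'); save('top','t30.png'); cv2.imwrite('pics/s30a.png',cv2.cvtColor(cv2.resize(im[200:340,110:330],None,fx=3.6,fy=3.6,interpolation=cv2.INTER_CUBIC),cv2.COLOR_RGB2BGR))
st()
E
```

```text
t 49.42 pos [ 496.3 -399.1  293.3] phi -1.247 tilt [-0.     0.001 -1.   ] w 85.2 F [-0.1  0.  -0.8] q [ 0.59  0.55  0.07  1.48 -0.04  1.11 -0.58]
t 49.52 pos [ 495.9 -399.4  293.3] phi -1.248 tilt [-0.  0. -1.] w 85.4 F [-0.8  0.1 -0.4] q [ 0.59  0.55  0.07  1.48 -0.04  1.11 -0.58]
```

View pics/s30.png

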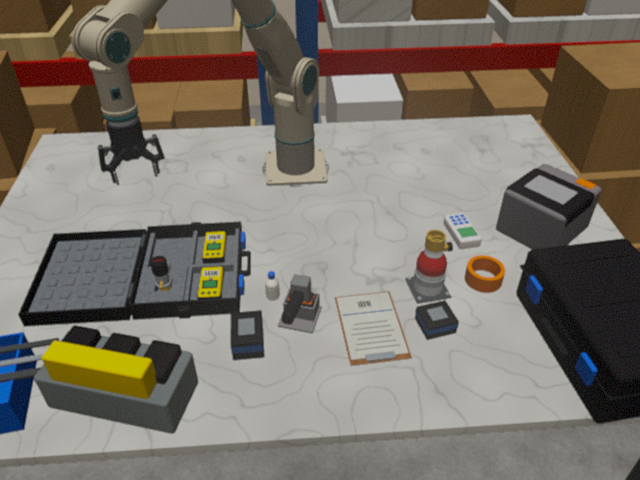

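View pics/t30.png

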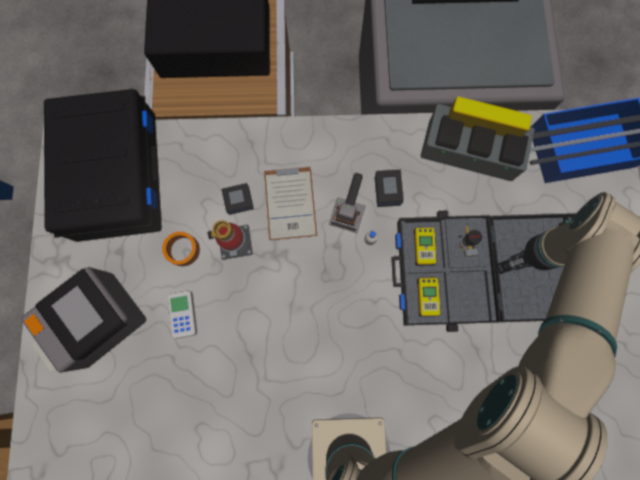

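View pics/s30a.png

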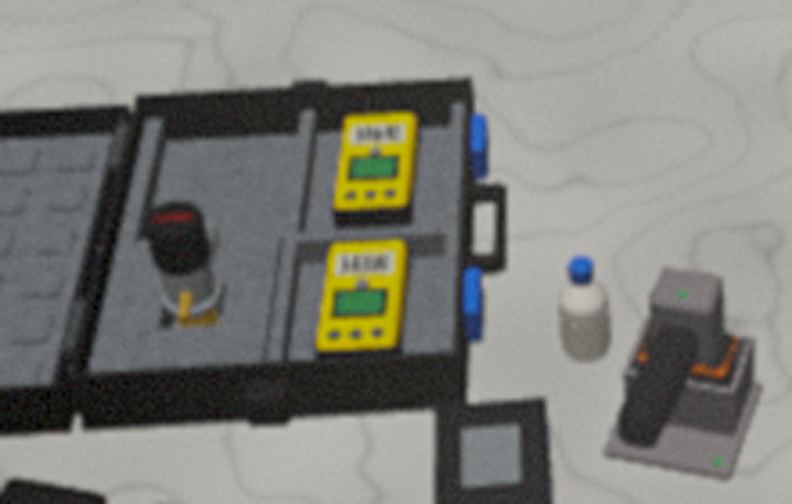

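The pictures show both detectors flat with stickers up at (214,245) and (209,282), the regulator standing in the pocket at (161,272), the scanner in its stand at (299,300), and the bare valve at (435,242). The other items have not moved. I'm handing the job in.

```bash
python3 - <<'E'
from h import *
st(); print(ctrl.finish_job())
E
```

```text
t 49.52 pos [ 495.9 -399.4  293.3] phi -1.248 tilt [-0.  0. -1.] w 85.4 F [-0.8  0.1 -0.4] q [ 0.59  0.55  0.07  1.48 -0.04  1.11 -0.58]
the job is handed in; nothing more can be done
None
```

The job is handed in after about 50 s, with every part of it carried out. There were two detectors on the bench.

**Scanning:** I held the scanner about 9 cm above the order sheet's barcode, then the left detector's, then the right detector's. Each hold lasted more than 1.2 s. The scanner has no read-out, so the reads are not confirmed. From the pictures, I estimate the beam was within about 5 mm of each code, against the 15 mm allowed. The scanner is back in its stand.

**Packing:** Each detector lies flat, sticker up, in its own compartment. I turned the regulator about 3.3 rad clockwise to free it, then stood it by its stem in the foam pocket.

**Last checks:**
- **Final pictures:** Both cameras show everything in place and the other items unmoved, with the gripper clear of everything. I saw no detector knocked aside.
- **Regulator:** It leans slightly in its pocket. The wrist force showed the stem touching bottom at the expected height before I let go.
- **Camera disagreement:** The two cameras differed by up to about 8 mm in x. I trusted the scene camera more because it matched the gripper's measured position better.

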